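Load the filter cell and hold the vacuum plunger at its mark

TASK

Load the filter cell into the test stand: stack the blue body, then the orange spacer ring, then the steel top disc flat and squarely inside the nest of four posts, letting go of each. Then pull the stand's spring-return vacuum plunger out by its black paddle until its pointer is level with the white line of the red clip, and finish the program while still holding it there, because it springs back if let go. Leave the bottles and the beaker standing where they are.

Things in the scene. Friction and masses are not known exactly. Their poses are not given: they have to be found in the camera images.
- test_stand: Fixed grey vacuum test stand, base 100 x 265 x 8 mm, turned up to 0.25 rad. Origin on the table; z up, +y the way the plunger pulls out, -x its front (towards the robot). Along y: nest at the -y end, a lying pump barrel (y -44 to -2 mm, top 53 mm over the table), the plunger. A scale rail (top 20 mm up) runs along y at x = -40 mm.
- nest_floor (a point): Centre of the nest's floor, a round pad 12 mm above the table, at (0, -85, 12) mm in the stand, same axes. Four 8 mm steel posts at x, y = +-20.2 mm from it, straight to 36 mm above this floor, then tapered to 46 mm, enclose a 49 mm circle for the 46 mm parts. Fingers fit the 32 mm gaps between posts; closing along the stand's x keeps clear of the barrel.
- cell_body: Loose blue disc with a white filter face, 46 mm diameter, 16 mm high, flat, about 60 g. Origin at the centre of its underside, z up. Goes at the bottom: origin at the nest floor.
- spacer: Loose orange ring, 46 mm outside, 28 mm inside diameter, 10 mm high, about 30 g. Origin at the centre of its underside. Goes on the blue disc, with its origin 16 mm above the nest floor.
- top_disc: Loose steel disc, 46 mm diameter, 10 mm high, with a brass button 16 mm in diameter and 5 mm high on top, about 80 g. Origin at the centre of its underside. Goes on the spacer, button up: origin 26 mm above the nest floor. The three parts lie flat on the table, and which lies where changes.
- paddle (a point): Middle of the top edge of the plunger's black paddle, 85 mm above the table; moves with it. Upright plate 10 mm thick along the stand's y, 34 mm wide along x, 22 to 85 mm above the table. A 10 mm rod (top 39 mm above the table) joins it to the barrel, whose end is 67 mm behind it at home: pinch the paddle along y, above the rod.
- pointer (a point): White tip of the plunger's pointer, moves with it, 42 mm in front (-x) of the paddle's middle, at the same y in the stand, 27.5 mm above the table, just over the rail and the red clip.
- plunger (a joint): Travel of the plunger in m: 0 home, grows as it is pulled out along the stand's +y, stop at 0.055. A spring pulls it back: 3 N at home, plus 0.2 N per mm.
- mark (a point): Centre of the white line across the top of the small red clip (16 x 6 x 5 mm) on the scale rail, 25 mm above the table; axes as the stand's. The clip is fixed, at a different place each time, 20 to 40 mm of plunger travel from home. The pointer is level with it when both have the same y in the stand.
- brown_bottle: Bystander: brown bottle, 60 mm diameter, 118 mm high, loose; origin under its centre.
- white_bottle: Bystander: white bottle with a blue cap, 48 mm diameter, 98 mm high, loose; origin under its centre.
- beaker: Bystander: small clear beaker, 46 mm diameter, 60 mm high, loose; origin under its centre.
Things that resemble listed ones, but are neither listed nor needed, are in the scene too. Leave any brown or turquoise look-alike of the top_disc alone. Of the things like the cell_body, leave any that is brown; of the rest the smaller one is meant.

How it is judged:
On the way, in this order (a step that is already met when the one before it is completed fails the run):
1. the blue body lies flat in the nest, let go (z of cell_body in the frame of nest_floor between -0.002 and 0.002 m and horizontal distance between cell_body and nest_floor below 0.004 m and angle between cell_body's own z axis and vertical below 0.08 rad and contact force between the fingers and cell_body below 0.5 N), for 0.2 s.
2. the spacer lies flat on it inside the posts, let go (all of step 1 and z of spacer in the frame of nest_floor between 0.014 and 0.018 m and horizontal distance between spacer and nest_floor below 0.004 m and angle between spacer's own z axis and vertical below 0.08 rad and contact force between the fingers and spacer below 0.5 N), for 0.2 s.
3. the top disc lies flat on the spacer inside the posts, let go (all of step 2 and z of top_disc in the frame of nest_floor between 0.024 and 0.028 m and horizontal distance between top_disc and nest_floor below 0.004 m and angle between top_disc's own z axis and vertical below 0.08 rad and contact force between the fingers and top_disc below 0.5 N), for 0.2 s.
4. the pointer is pulled to the mark (y of pointer in the frame of mark between -0.004 and 0.004 m and contact force between the fingers and plunger above 1.5 N), for 0.2 s.
At the end, for the whole second after the job is handed in: Body, spacer, disc stacked in that order in the nest, not held: height within 2 mm, centred within 4 mm, tilt under 0.08 rad. Plunger still, pointer within 4 mm of the white line along the pull, held by the fingers (over 1.5 N). Bottles and beaker upright, within 30 mm of their start (all of step 3 and all of step 4 and velocity of joint plunger between -0.01 and 0.01 m/s and distance of each of brown_bottle, white_bottle, beaker from where it was at the start of the episode below 0.03 m and angle between each of brown_bottle, white_bottle, beaker's own z axis and vertical below 0.15 rad); the arm keeps its last pose, push and grip.
It fails at once if a bottle or the beaker is moved over 40 mm or tipped over (distance of any of brown_bottle, white_bottle, beaker from where it was at the start of the episode above 0.04 m or angle between any of brown_bottle, white_bottle, beaker's own z axis and vertical above 0.5 rad).
It also fails if it takes over 72 s, if anything falls off the work surface, if the arm or the gripper's body presses on something with over 40 N, if the wrist force passes 120 N, or if a joint passes its speed limit or range.

ROBOT

A 7-joint arm with a two-finger parallel gripper is mounted at the origin on a cart in front of the work surface, level with it; the furniture and walls round the work are solid. World frame = base frame: x ahead of the robot, y to its left, z up, the work surface at z = 0. Lengths are in m, angles in rad, forces in N, time in s.
With the tool pointing down it reaches from about 0.4 to 0.875 m from the base axis. Payload 19.3 kg.
Tool frame: the origin (TCP) lies midway between the tips of the shut fingers; the grasp point (between the pads) lies 19 mm behind it (bot.tcp_to_grasp is the distance from the TCP to the grasp point, in m); z points along the fingers, y is the direction in which the jaws open and shut (so a half turn about z gives the same grasp; the last joint's range is limited). The gripper opens to 85 mm and grips with 20 to 120 N. Pads are 22 mm wide; open, the fingers measure 114 mm over their backs; the gripper's body (76 mm by 85 mm) begins 54 mm behind the grasp point. The pads swing forward as they close: fully open they stand 13 mm farther back than shut.
Start: joints at [1.063, 0.521, -0.036, 1.599, 0.021, 1.021, -0.113], TCP at [0.265, -0.566, 0.231] pointing down, gripper open.
Joint ranges: [-2.91, 2.91], [-0.3, 2.13], [-1.5, 1.42], [0.17, 2.43], [-1.26, 4.41], [0.16, 1.93], [-2.52, 2.52]. Speed limits (rad/s): [1.89, 1.89, 2.39, 2.39, 3.01, 3.01, 3.01].

INTERFACE

Orientations are given as [roll, pitch, yaw] about the fixed x, y, z axes, in that order (R = Rz(yaw) Ry(pitch) Rx(roll)).
In Python, from workcell import bot gives the robot as it stands. The module is installed in compiled form; this text tells all that it offers.
- The arm moves only by the tool drive_tool, never from a script. Its argument "series" is a list of rows, each a list of 5 numbers: the opening in per cent of the stroke, from 0 (shut) to 100 (fully open), then the shift along the world's x, y, z in m, then the turn about the world's z in rad. A call has 1 to 12 rows; each row shifts and turns the pose as measured when the row begins; what a row does not reach is not made up. A row lasts 1/10 s, in which the tool goes at most 50 mm and 8.59 degrees, less where a joint would pass 70% of its speed; a pose out of reach is approached as far as the arm can. A call with a gripper value outside its range is refused whole. The fingers move at their own pace and stop on an object; "newtons" is the grip in N (left out, the last holds). Time passes only in rows, so rows that do not move let the fingers close. It gives the time, the measured TCP pose, the force and the opening at its end, in the units of the state.
- bot.observe(): the state, without advancing time (a new reading comes with each control period).
- bot.grab_frame(name): name is "side" or "top" or "wrist"; returns the picture (480x640x3 uint8, red, green, blue); there is no depth.
- bot.camera_info(name): a dict with "fx", "fy", "cx", "cy" (pixels), "cam_to_world" (4x4, takes a point from camera to world coordinates). Camera axes: x right, y down, z forward; pixel columns grow to the right and rows downward; lengths in m; the calibration is good to about 2 mm. A picture is of the moment at which its call begins: read the wrist's pose just before it. camera_info takes no time and is no camera call; for the wrist camera it gives the pose at the moment of the call.
- bot.job_done(): hands the job in, once; it reports no verdict.
Trained networks look in the newest picture that a camera, given by its name, has taken for a name from the list of things; names that differ only in an ending like _2 or _b are one class to them, and where a whole thing is asked for, a point or a joint stands for the part that bears it (a point fixed in the world has none). Each returns a list of dicts, best first, with "conf" (0 to 1); they miss things now and then, are a little off and sometimes report something else, mostly with a low value. They report only what shows in the picture. A call takes as long as a camera call. They do not tell look-alikes from the thing itself.
- bot.masks_of(camera, target): "mask" (480x640 bool, what is visible of it) and "point" ([column, row] in pixels, amid what is visible of it).
The state is a dict: "clock": time; "qpos": joint angles; "qd": joint speeds; "joint_efforts": joint torques, N m; "position": TCP position; "tool_rot": TCP orientation; "force": force on the tool from outside, world axes, zero at the start; "moment": the same for the moment, N m; "grip_width": finger opening in m.
Only numpy, scipy, OpenCV 4.12 (cv2) and the standard library are available. Lean on these libraries where they do the work, as an engineer would, in place of code of your own. Each camera call takes 0.05 s, during which the arm holds its last target.

## Working session

There is one attempt and no reset: what is moved stays moved. The work goes in short steps, Python scripts to look and compute and a tool call to move; the robot and the scene stay as the last step left them, time stands still between calls to the robot, and variables do not carry over. Pictures are saved under pics/ and viewed, and the job is handed in when it is done.

Besides the shell and the picture viewer there is one more tool, called after "Emit:" as name(argument=value, ...) on one line, values as JSON. drive_tool: Moves the arm, as the interface text tells. Its arguments: {"type":"object","properties":{"series":{"type":"array","items":{"type":"array","items":{"type":"number"}}},"newtons":{"type":"number"}},"required":["series"]}

```bash
mkdir -p pics; python3 - <<'E'
from workcell import bot
import cv2,numpy as np
s=bot.observe();print(s['clock'],s['position'],s['tool_rot'],s['grip_width'],bot.tcp_to_grasp)
for n in ['side','top','wrist']:
    im=bot.grab_frame(n);cv2.imwrite(f'pics/{n}0.png',im[:,:,::-1])
    c=bot.camera_info(n);print(n,c['fx'],c['cx'],c['cy'],np.round(c['cam_to_world'],3).tolist())
print(bot.observe()['clock'])
E
```

```text
0.0 [ 0.26481914 -0.56576731  0.23071606] [-3.14048780e+00  9.40033137e-05  4.37880627e-01] 0.08557666918472488 0.0187
side 478.46843241407737 322.94365936814427 243.86553406769377 [[-0.972, -0.118, 0.202, 0.252], [-0.234, 0.453, -0.861, 1.167], [0.01, -0.884, -0.468, 0.732], [0.0, 0.0, 0.0, 1.0]]
top 443.739339819333 321.4172413582468 237.58934181483747 [[0.009, -0.988, 0.152, 0.351], [-1.0, -0.008, 0.006, -0.076], [-0.004, -0.152, -0.988, 1.111], [0.0, 0.0, 0.0, 1.0]]
wrist 394.77599165943457 318.5267660537712 236.18990074351376 [[0.424, -0.858, -0.291, 0.341], [-0.906, -0.402, -0.135, -0.53], [-0.001, 0.321, -0.947, 0.373], [0.0, 0.0, 0.0, 1.0]]
0.15
```

View pics/top0.png

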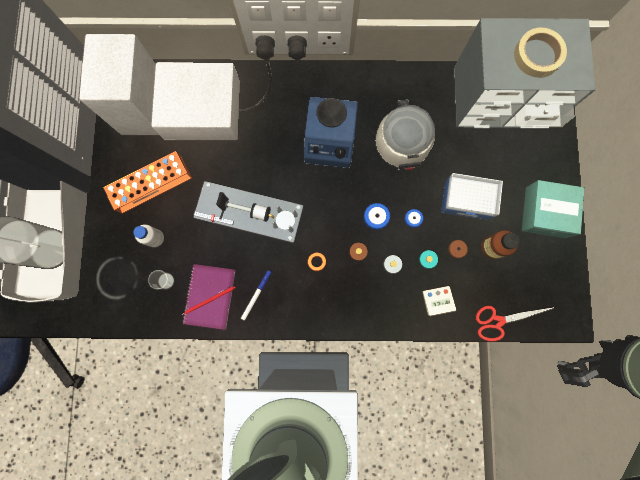

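View pics/side0.png

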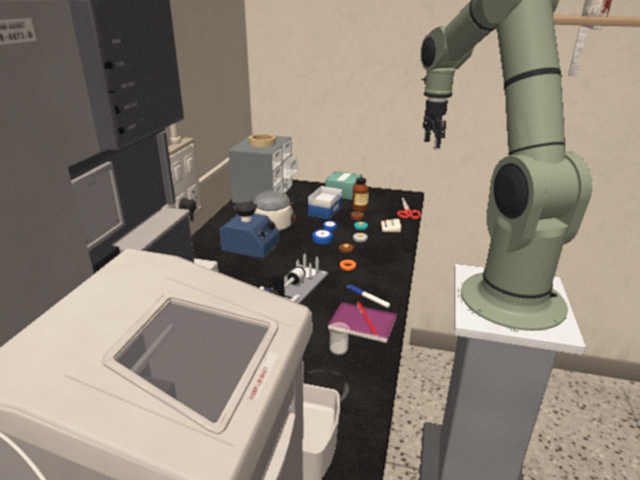

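View pics/wrist0.png

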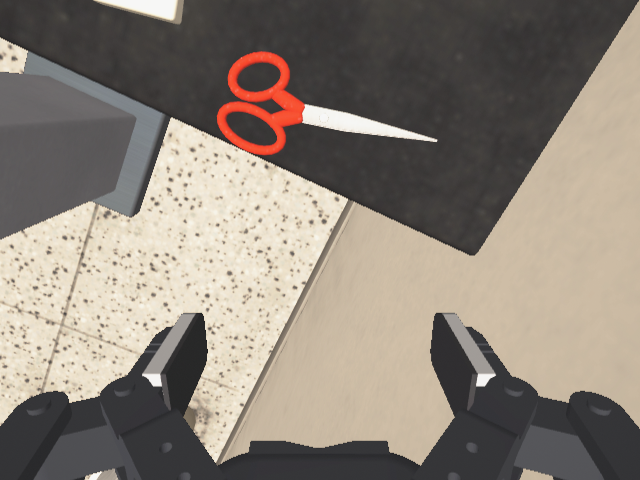

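```bash
cat > h.py <<'E'
from workcell import bot
import cv2,numpy as np
def ray(c,px,z):
    K=np.array([[c['fx'],0,c['cx']],[0,c['fy'],c['cy']],[0,0,1]]);T=np.array(c['cam_to_world'])
    d=T[:3,:3]@np.linalg.inv(K)@np.array([px[0],px[1],1.]);o=T[:3,3]
    return o+d*(z-o[2])/d[2]
def proj(c,P):
    T=np.array(c['cam_to_world']);p=T[:3,:3].T@(np.asarray(P,float)-T[:3,3])
    return np.array([c['fx']*p[0]/p[2]+c['cx'],c['fy']*p[1]/p[2]+c['cy']])
def crop(im,x0,y0,x1,y1,s,name):
    cv2.imwrite('pics/'+name,cv2.resize(im[y0:y1,x0:x1,::-1],None,fx=s,fy=s,interpolation=cv2.INTER_CUBIC))
E
python3 - <<'E'
from h import *
im=bot.grab_frame('top');crop(im,180,170,480,320,2.6,'crop1.png')
c=bot.camera_info('top')
zs=dict(cell_body=.016,spacer=.01,top_disc=.01,test_stand=.01,brown_bottle=.06,white_bottle=.05,beaker=.03)
for t in zs:
    for m in bot.masks_of('top',t):
        ys,xs=np.nonzero(m['mask']);p=(xs.mean(),ys.mean())
        print(t,round(m['conf'],2),np.round(m['point'],1),np.round(p,1),len(xs),xs.max()-xs.min()+1,np.round(ray(c,p,zs[t]),4), im[m['mask']].mean(0).round())
print(bot.observe()['clock'])
E
```

```text
cell_body 0.89 [378.3 215.3] [376.4 215.8] 531 26 [ 0.5755 -0.2078  0.016 ] [145. 171. 217.]
cell_body 0.84 [415.5 220.2] [413.  217.6] 278 19 [ 0.5717 -0.2996  0.016 ] [140. 164. 206.]
cell_body 0.53 [455.9 248.7] [457.1 248.2] 264 19 [ 0.4952 -0.4072  0.016 ] [141.  89.  59.]
spacer 0.72 [319.  255.7] [316.6 260.5] 139 18 [ 0.4621 -0.0584  0.01  ] [238. 168.  87.]
top_disc 0.77 [393.3 265.5] [392.9 264. ] 269 19 [ 0.4549 -0.2483  0.01  ] [214. 216. 197.]
top_disc 0.66 [431.2 258.9] [428.3 258.8] 257 19 [ 0.4688 -0.3366  0.01  ] [105. 210. 185.]
top_disc 0.5 [359.3 250.2] [357.7 251.4] 284 19 [ 0.4858 -0.161   0.01  ] [153. 103.  66.]
test_stand 0.89 [248.3 210. ] [248.4 211.4] 4038 110 [0.5856 0.1156 0.01  ] [167. 171. 169.]
brown_bottle 0.95 [500.5 245.3] [499.6 244.2] 789 38 [ 0.4997 -0.4957  0.06  ] [100.  74.  52.]
white_bottle 0.65 [157.6 280.3] [160.6 279.6] 407 27 [0.4092 0.3129 0.05  ] [129. 127. 118.]
white_bottle 0.56 [146.7 235.2] [148.4 235.2] 487 30 [0.5162 0.3495 0.05  ] [133. 138. 148.]
beaker 0.7 [159.4 279.7] [160.5 279.5] 398 26 [0.4104 0.3204 0.03  ] [130. 128. 119.]
0.55
```

View pics/crop1.png

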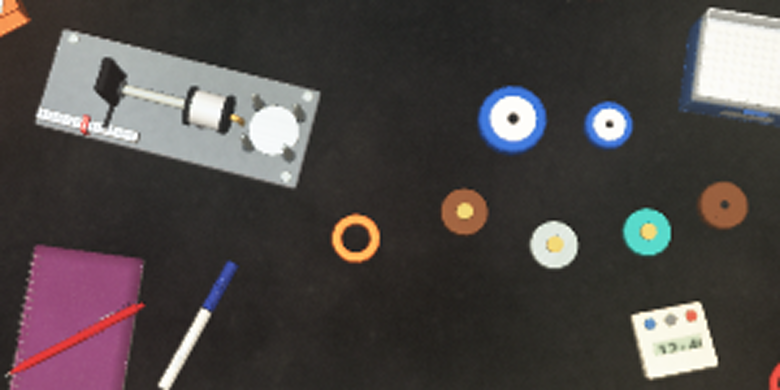

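```bash
python3 - <<'E'
from h import *
c=bot.camera_info('top')
P=np.array([ray(c,p,.008) for p in [(205.4,181.5),(303,205.4),(293.8,241.9),(194.2,217.7)]])
print(P.round(4)); C=P.mean(0)
yd=(P[0]+P[3]-P[1]-P[2])/2;print(C,np.linalg.norm(yd),np.arctan2(-yd[0],yd[1]))
xd=(P[0]+P[1]-P[2]-P[3])/2;print(np.linalg.norm(xd),np.arctan2(xd[1],xd[0]))
n=ray(c,(180+274/2.6,170+131/2.6),.012);print('nest',n)
print('clip',ray(c,(180+85/2.6,170+125/2.6),.025))
E
```

```text
[[ 0.6635  0.2292  0.008 ]
 [ 0.6027 -0.0224  0.008 ]
 [ 0.5088 -0.0007  0.008 ]
 [ 0.5687  0.253   0.008 ]]
[0.58591852 0.11476404 0.008     ] 0.25976524630590225 -0.2345314274556626
0.09713036581773002 -0.236564995957136
nest [0.56280508 0.02123635 0.012     ]
clip [0.56471409 0.201676   0.025     ]
```

Emit:
drive_tool(series=[[70,0.03,0.03,0.03,0.13],[70,0.03,0.03,0.03,0.13],[70,0.03,0.03,0.03,0.13],[70,0.03,0.03,0.0,0.13],[70,0.03,0.03,0.0,0.13],[70,0.03,0.03,0.0,0.13],[70,0.03,0.03,0.0,0.13],[70,0.03,0.02,0,0]])

```text
clock: 1.35
position: [0.5044, -0.3322, 0.3233]
tool_rot: [3.14, 0.006, 1.376]
force: [-0.0, -1.3, 0.6]
grip_width: 0.0598
```

Emit:
drive_tool(series=[[70,0.03,0.016,-0.04,-0.04],[70,0.03,0.016,-0.04,0],[70,0.008,0,-0.04,0],[70,0,0,-0.03,0],[70,0,0,0,0]])

```text
clock: 1.85
position: [0.5763, -0.2947, 0.1736]
tool_rot: [3.135, 0.005, 1.343]
force: [-0.3, 0.3, -0.5]
grip_width: 0.06
```

```bash
cat > look.py <<'E'
import sys
from h import *
n=sys.argv[1]
s=bot.observe();c=bot.camera_info('wrist');im=bot.grab_frame('wrist')
cv2.imwrite(f'pics/{n}.png',im[:,:,::-1]);np.savez(f'{n}.npz',im=im,T=c['cam_to_world'])
print(s['clock'],s['position'].round(4),s['tool_rot'].round(4),s['grip_width'].round(4),s['force'].round(1))
# tcp projection
print('tcp px',proj(c,s['position']).round(1))
for a in sys.argv[2:]:
    t,z=a.split('=');z=float(z)
    for m in bot.masks_of('wrist',t):
        mk=m['mask'].astype(np.uint8);cs,_=cv2.findContours(mk,cv2.RETR_EXTERNAL,cv2.CHAIN_APPROX_NONE)
        k=max(cs,key=cv2.contourArea)[:,0,:].astype(float)
        W=np.array([ray(c,p,z)[:2] for p in k])
        (x,y),r=cv2.minEnclosingCircle(W.astype(np.float32))
        A=np.c_[2*W,np.ones(len(W))];q=np.linalg.lstsq(A,(W**2).sum(1),rcond=None)[0]
        print(t,round(m['conf'],2),k.min(0),k.max(0),'enc',round(x,4),round(y,4),round(r,4),'fit',q[:2].round(4),np.sqrt(q[2]+q[:2]@q[:2]).round(4),im[m['mask']].mean(0).round())
E
python3 look.py w1 cell_body=.016
```

```text
Traceback (most recent call last):
  File "look.py", line 6, in <module>
    print(s['clock'],s['position'].round(4),s['tool_rot'].round(4),s['grip_width'].round(4),s['force'].round(1))
                                                                   ^^^^^^^^^^^^^^^^^^^^^
AttributeError: 'float' object has no attribute 'round'
```

View pics/w1.png

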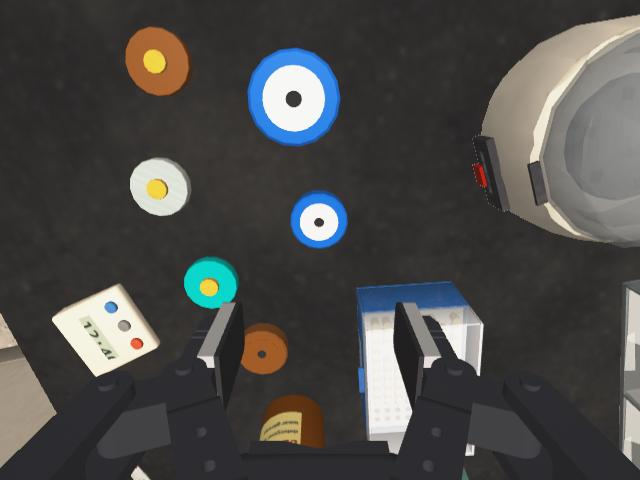

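```bash
sed -i "s/s\['grip_width'\].round(4)/round(s['grip_width'],4)/" look.py
python3 look.py w1 cell_body=.016 top_disc=.01
```

```text
1.9 [ 0.577  -0.2953  0.1759] [3.1322 0.0052 1.3421] 0.0597 [-1.1  0.   0.5]
tcp px [316.7 319.2]
cell_body 0.89 [290. 190.] [345. 246.] enc 0.577 -0.2995 0.0236 fit [ 0.5771 -0.2996] 0.0225 [126. 171. 225.]
cell_body 0.86 [246.  48.] [337. 145.] enc 0.5797 -0.2076 0.0334 fit [ 0.58   -0.2076] 0.0326 [134. 178. 229.]
cell_body 0.59 [242. 322.] [286. 371.] enc 0.5026 -0.4049 0.0261 fit [ 0.5032 -0.4052] 0.0234 [144.  83.  39.]
top_disc 0.63 [123.  27.] [191.  95.] enc 0.4922 -0.1627 0.0243 fit [ 0.4925 -0.1621] 0.0231 [168. 109.  52.]
top_disc 0.62 [129. 157.] [189. 214.] enc 0.4618 -0.247 0.0243 fit [ 0.4619 -0.2472] 0.0233 [210. 209. 184.]
top_disc 0.6 [182. 256.] [237. 306.] enc 0.4754 -0.3354 0.0247 fit [ 0.4749 -0.335 ] 0.0233 [ 39. 198. 173.]
```

Emit:
drive_tool(series=[[70,0,-0.004,-0.045,0],[70,0,0,-0.045,0],[70,0,0,-0.03,0],[70,0,0,0,0],[70,0,0,0,0]])

```text
clock: 2.55
position: [0.5826, -0.3059, 0.0683]
tool_rot: [3.11, 0.012, 1.336]
force: [-0.3, 0.1, 0.9]
grip_width: 0.0592
```

```bash
python3 look.py w2 cell_body=.016
```

```text
2.55 [ 0.5826 -0.3059  0.0683] [3.1096 0.0116 1.3362] 0.0592 [-0.3  0.1  0.9]
tcp px [316.8 319.1]
cell_body 0.86 [259. 213.] [344. 299.] enc 0.5773 -0.2989 0.0249 fit [ 0.5772 -0.2993] 0.0235 [113. 151. 202.]
cell_body 0.78 [226. 399.] [261. 451.] enc 0.5118 -0.3983 0.0209 fit [ 0.5143 -0.3978] 0.0151 [113.  65.  31.]
cell_body 0.74 [182.   0.] [329. 149.] enc 0.5795 -0.2076 0.0337 fit [ 0.5796 -0.208 ] 0.0326 [133. 170. 218.]
```

View pics/w2.png

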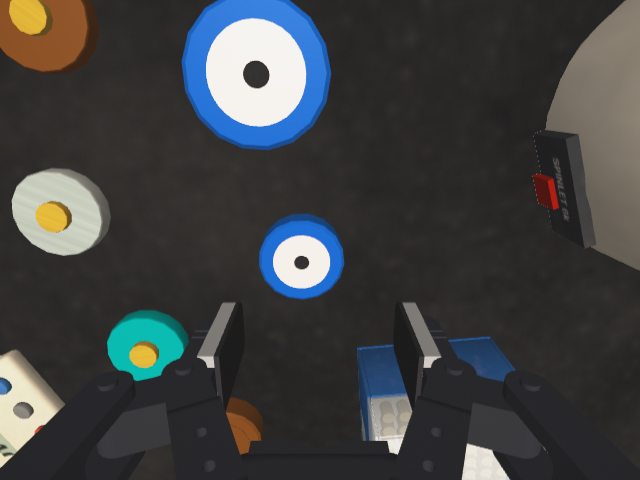

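Emit:
drive_tool(series=[[70,-0.003,0.004,-0.015,0],[70,-0.0025,0.0025,-0.015,0],[70,0,0,-0.015,0],[70,0,0,-0.006,0],[70,0,0,0,0]])

```text
clock: 3.15
position: [0.5802, -0.3013, 0.0218]
tool_rot: [3.1, 0.014, 1.335]
force: [0.1, -0.1, -0.8]
grip_width: 0.0597
```

```bash
python3 look.py w3 cell_body=.016
```

```text
3.15 [ 0.5802 -0.3013  0.0218] [3.1    0.014  1.3352] 0.0597 [ 0.1 -0.1 -0.8]
tcp px [316.8 319.3]
cell_body 0.89 [151.   0.] [348. 177.] enc 0.5798 -0.2075 0.034 fit [ 0.5792 -0.2098] 0.032 [134. 161. 200.]
cell_body 0.75 [254. 252.] [361. 356.] enc 0.5772 -0.2979 0.0251 fit [ 0.5774 -0.2981] 0.0236 [105. 138. 182.]
```

View pics/w3.png

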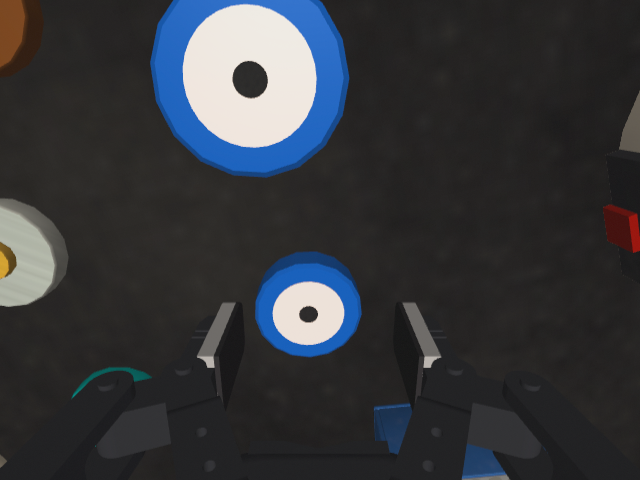

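```bash
python3 - <<'E'
from h import *
c=bot.camera_info('wrist');s=bot.observe()
print(ray(c,(308.5,314),.016).round(4))
z=s['position'][2]
# tool axis point at height .010
from scipy.spatial.transform import Rotation as R
a=R.from_euler('xyz',s['tool_rot']).as_matrix()
print('tool z',a[:,2].round(4),'jaw',a[:,1].round(4))
for zz in(.02,.012):
  print(proj(c,s['position']+a[:,2]*(z-zz)*0-a[:,2]*0))
E
```

```text
[ 0.577 -0.302  0.016]
tool z [ 0.0379 -0.0237 -0.999 ] jaw [ 0.9716 -0.2327  0.0424]
[316.77590411 319.20614593]
[316.77590411 319.20614593]
```

Emit:
drive_tool(series=[[70,-0.003,0,-0.01,0],[70,-0.001,0,-0.008,0],[70,0,0,0,0]])

```text
clock: 3.55
position: [0.5766, -0.3018, 0.0039]
tool_rot: [3.098, 0.014, 1.335]
force: [-0.3, -0.6, -0.3]
grip_width: 0.0599
```

Emit:
drive_tool(series=[[70,0,0,-0.003,0],[30,0,0,0,0],[30,0,0,0,0],[30,0,0,0,0],[30,0,0,0,0]], newtons=40)

```text
clock: 4.05
position: [0.5767, -0.3019, 0.0013]
tool_rot: [3.098, 0.015, 1.335]
force: [-0.7, 0.1, -1.2]
grip_width: 0.0439
```

```bash
python3 look.py w4 cell_body=.016
```

```text
4.05 [ 0.5767 -0.3019  0.0013] [3.098  0.0147 1.3347] 0.0439 [-0.7  0.1 -1.2]
tcp px [316.8 319.2]
cell_body 0.9 [135.   0.] [368. 185.] enc 0.5798 -0.2074 0.034 fit [ 0.5788 -0.2115] 0.031 [138. 163. 198.]
cell_body 0.89 [259. 267.] [377. 388.] enc 0.5778 -0.2981 0.026 fit [ 0.5778 -0.298 ] 0.0239 [102. 134. 178.]
```

View pics/w4.png

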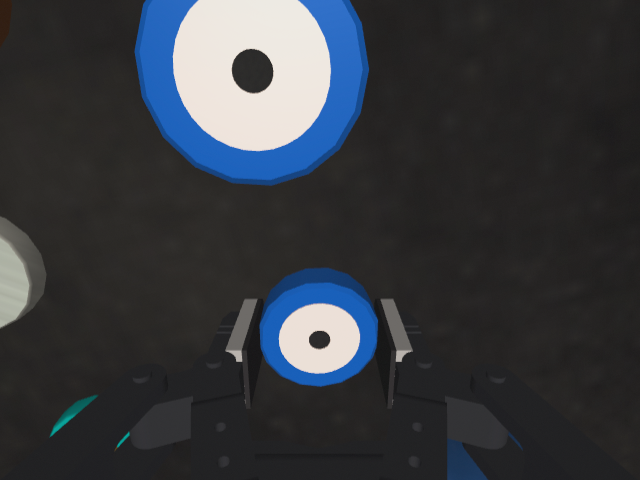

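Emit:
drive_tool(series=[[30,0,0,0.015,0],[30,0,0,0.03,0],[30,0,0.01,0.03,0],[30,0,0.03,0.03,0],[30,0,0.035,0.03,0],[30,0,0.035,0.01,0],[30,0,0.035,0,0],[30,0,0.035,0,0],[30,0,0.02,0,0],[30,0,0,0,0]])

```text
clock: 5.15
position: [0.5755, -0.0948, 0.1624]
tool_rot: [3.09, 0.014, 1.333]
force: [0.0, -0.5, -2.0]
grip_width: 0.044
```

```bash
python3 look.py w5 test_stand=.008 cell_body=.15
```

```text
5.15 [ 0.5755 -0.0948  0.1624] [3.0902 0.0138 1.3329] 0.044 [ 0.  -0.5 -2. ]
tcp px [316.8 319.3]
test_stand 0.97 [178.   0.] [329. 108.] enc 0.5696 0.0223 0.059 fit [0.5691 0.0219] 0.0474 [213. 215. 215.]
cell_body 0.85 [259. 268.] [377. 386.] enc 0.5733 -0.1078 0.0311 fit [ 0.5736 -0.1082] 0.029 [119. 178. 230.]
cell_body 0.38 [365. 355.] [375. 367.] enc 0.5927 -0.1306 0.0039 fit [ 0.5927 -0.1304] 0.0026 [ 46. 131. 216.]
```

View pics/w5.png

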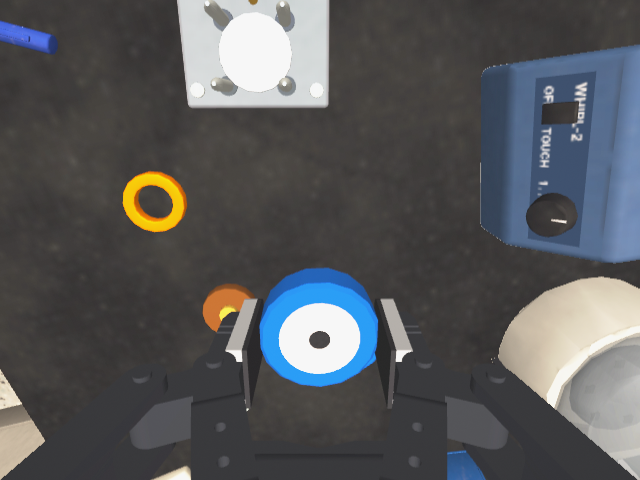

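```bash
cat > nest.py <<'E'
import sys
from h import *
d=np.load(sys.argv[1]+'.npz');im=d['im'];c=dict(bot.camera_info('wrist'));c['cam_to_world']=d['T']
m=(im.min(2)>int(sys.argv[4]) if len(sys.argv)>4 else im.min(2)>240).astype(np.uint8)
n,l,st,ce=cv2.connectedComponentsWithStats(m)
x,y=int(sys.argv[2]),int(sys.argv[3]);k=l[y,x];print(st[k])
cs,_=cv2.findContours((l==k).astype(np.uint8),cv2.RETR_EXTERNAL,cv2.CHAIN_APPROX_NONE)
h=cv2.convexHull(cs[0])[:,0,:].astype(float)
k=cs[0][:,0,:].astype(float)
W=np.array([ray(c,p,.012)[:2] for p in k]);(a,b),r=cv2.minEnclosingCircle(W.astype(np.float32));print('enc',a,b,r)
A=np.c_[2*W,np.ones(len(W))];q=np.linalg.lstsq(A,(W**2).sum(1),rcond=None)[0];print(q[:2],np.sqrt(q[2]+q[:2]@q[:2]))
cv2.imwrite('pics/mask_%s.png'%sys.argv[1],m*255)
E
python3 nest.py w5 255 52
python3 - <<'E'
from h import *
c=bot.camera_info('wrist')
for p in [(188.5,107),(329,107),(197,90),(316,90)]: print(ray(c,p,.008).round(4))
a,b=ray(c,(188.5,107),.008),ray(c,(329,107),.008); d=b-a;print(np.linalg.norm(d),np.arctan2(d[1],d[0]))
E
```

```text
[ 219   13   73   79 4432]
enc 0.5689663887023926 0.02318815141916275 0.02409588359296322
[0.56896712 0.02321996] 0.023553942760665816
[ 0.5141 -0.0028  0.008 ]
[ 0.6095 -0.0265  0.008 ]
[0.5236 0.0063 0.008 ]
[ 0.6033 -0.0133  0.008 ]
0.09833816348261985 -0.24320866527648133
```

```bash
cat > held.py <<'E'
from h import *
import sys
from scipy.spatial.transform import Rotation as R
s=bot.observe();c=bot.camera_info('wrist')
px=(float(sys.argv[1]),float(sys.argv[2]));dt=float(sys.argv[3]);zb=float(sys.argv[4]) # dist of top face behind tcp; bottom height below tcp (top height)
h=float(sys.argv[4])
a=R.from_euler('xyz',s['tool_rot']).as_matrix()
p=ray(c,px,s['position'][2]+dt)
print('tcp',s['position'].round(4),'top',p.round(4),'tool-frame off',(a.T@(p-s['position'])).round(4))
b=p+a[:,2]*h;print('bottom centre',b.round(4),'delta to nest',(np.array([.569,.0232])-b[:2]).round(4))
E
python3 held.py 319.5 340 .0147 .016
```

```text
tcp [ 0.5753 -0.0989  0.1617] top [ 0.5756 -0.0989  0.1764] tool-frame off [-0.0002  0.001  -0.0147]
bottom centre [ 0.5763 -0.0993  0.1604] delta to nest [-0.0073  0.1225]
```

Emit:
drive_tool(series=[[30,-0.002,0.03,0,0],[30,-0.002,0.035,0,0],[30,-0.002,0.03,-0.01,0],[30,-0.001,0.02,-0.015,0],[30,0,0.005,-0.02,0],[30,0,0,-0.015,0],[30,0,0,0,0],[30,0,0,0,0]])

```text
clock: 6.1
position: [0.5689, 0.0132, 0.1015]
tool_rot: [3.088, 0.019, 1.312]
force: [0.0, 0.1, -0.7]
grip_width: 0.0441
```

```bash
python3 look.py w6; python3 held.py 319.5 340 .0147 .016
```

```text
6.1 [0.5689 0.0132 0.1015] [3.0883 0.0186 1.312 ] 0.0441 [ 0.   0.1 -0.7]
tcp px [317.  319.2]
tcp [0.5689 0.0131 0.1016] top [0.5691 0.0131 0.1163] tool-frame off [-0.0002  0.001  -0.0147]
bottom centre [0.5699 0.0126 0.1003] delta to nest [-0.0009  0.0106]
```

View pics/w6.png

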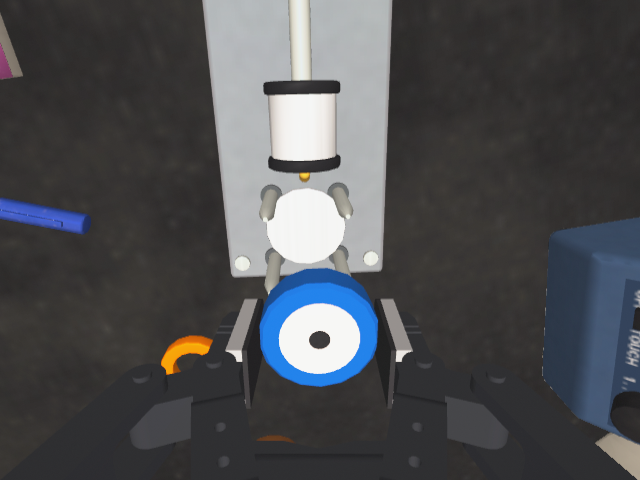

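```bash
python3 nest.py w6 306 226 240
python3 - <<'E'
from h import *
c=bot.camera_info('wrist')
P=[ray(c,p,.008) for p in [(232,276),(382,270),(206,0),(391,0)]]
f=lambda a,b:np.arctan2(b[1]-a[1],b[0]-a[0])
print(np.round(P,4),f(P[0],P[1]),f(P[0],P[2])-np.pi/2,f(P[1],P[3])-np.pi/2)
E
```

```text
[ 267  189   78   74 4281]
enc 0.5690716505050659 0.023625904694199562 0.023894017562270164
[0.5690577  0.02349616] 0.02292364180594251
[[ 0.5141  0.0028  0.008 ]
 [ 0.609  -0.0203  0.008 ]
 [ 0.5523  0.1539  0.008 ]
 [ 0.645   0.1304  0.008 ]] -0.23927646891046325 -0.24719672582282648 -0.2341749991154054
```

Emit:
drive_tool(series=[[30,-0.001,0.008,-0.01,0.02],[30,0,0.003,-0.01,0],[30,0,0,-0.01,0],[30,0,0,0,0],[30,0,0,0,0]])

```text
clock: 6.65
position: [0.5686, 0.0239, 0.0704]
tool_rot: [3.086, 0.018, 1.332]
force: [0.5, 0.6, -1.0]
grip_width: 0.044
```

```bash
python3 look.py w7; python3 held.py 319.5 340 .0147 .016
```

```text
6.65 [0.5686 0.0239 0.0704] [3.0863 0.0182 1.3318] 0.044 [ 0.5  0.6 -1. ]
tcp px [316.9 319.2]
tcp [0.5684 0.0239 0.0704] top [0.5687 0.0239 0.0851] tool-frame off [-0.0002  0.0011 -0.0147]
bottom centre [0.5695 0.0234 0.0691] delta to nest [-0.0005 -0.0002]
```

View pics/w7.png

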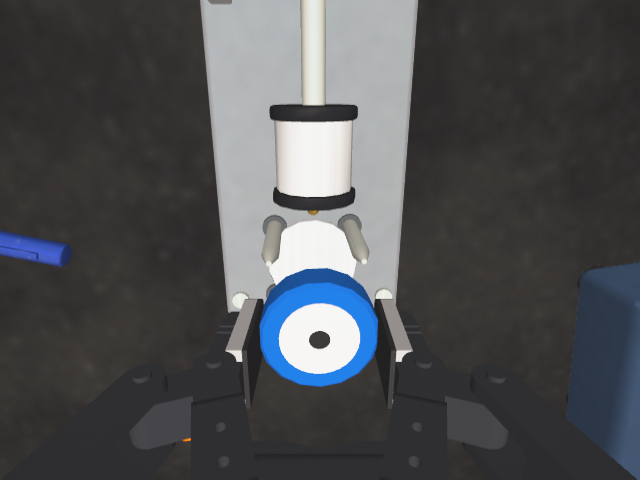

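Emit:
drive_tool(series=[[30,-0.0005,0,-0.01,0],[30,0,0,-0.01,0],[30,0,0,-0.008,0],[30,0,0,0,0]])

```text
clock: 7.1
position: [0.5681, 0.0235, 0.0402]
tool_rot: [3.086, 0.018, 1.331]
force: [0.3, 0.6, -0.2]
grip_width: 0.0443
```

Emit:
drive_tool(series=[[30,0.0005,0,-0.01,0],[30,0,0,-0.008,0],[30,0,0,-0.004,0],[30,0,0,0,0]])

```text
clock: 7.5
position: [0.5684, 0.0236, 0.0159]
tool_rot: [3.086, 0.018, 1.331]
force: [-0.4, -0.3, -0.9]
grip_width: 0.0438
```

Emit:
drive_tool(series=[[30,0,0,-0.002,0],[65,0,0,0,0],[65,0,0,0,0],[65,0,0,0,0]])

```text
clock: 7.9
position: [0.569, 0.0236, 0.0144]
tool_rot: [3.085, 0.018, 1.331]
force: [-0.4, 1.0, 0.8]
grip_width: 0.0555
```

```bash
python3 look.py w8
```

```text
7.9 [0.569  0.0236 0.0144] [3.0853 0.018  1.3314] 0.0555 [-0.4  1.   0.8]
tcp px [316.9 319.2]
```

View pics/w8.png

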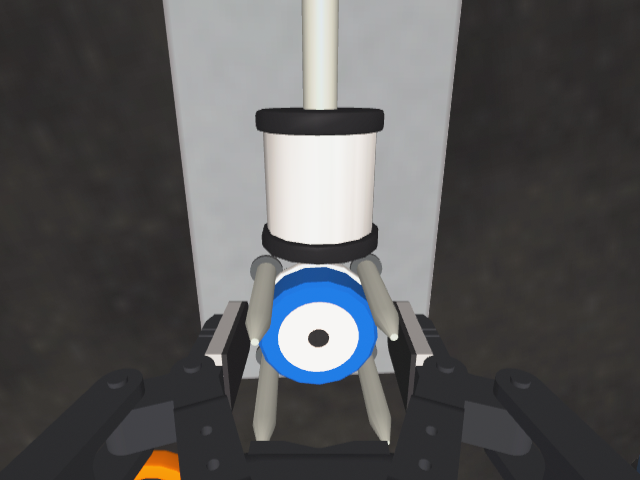

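Emit:
drive_tool(series=[[65,0,0,0.03,0],[70,0,0,0.045,0],[70,0,0,0.045,0],[70,-0.03,-0.025,0,0],[70,-0.03,-0.03,0,0],[70,-0.025,-0.02,0,0],[70,-0.01,-0.01,0,0],[70,0,0,0,0],[70,0,0,0,0]])

```text
clock: 8.85
position: [0.4714, -0.0628, 0.1408]
tool_rot: [3.081, 0.017, 1.333]
force: [-0.5, 1.4, 0.1]
grip_width: 0.0596
```

```bash
python3 look.py w9 spacer=.01
```

```text
8.85 [ 0.4714 -0.0628  0.1408] [3.081  0.0172 1.3327] 0.0596 [-0.5  1.4  0.1]
tcp px [316.8 319.2]
spacer 0.77 [265. 184.] [327. 246.] enc 0.465 -0.056 0.0236 fit [ 0.4651 -0.0565] 0.0226 [242. 188.  11.]
```

View pics/w9.png

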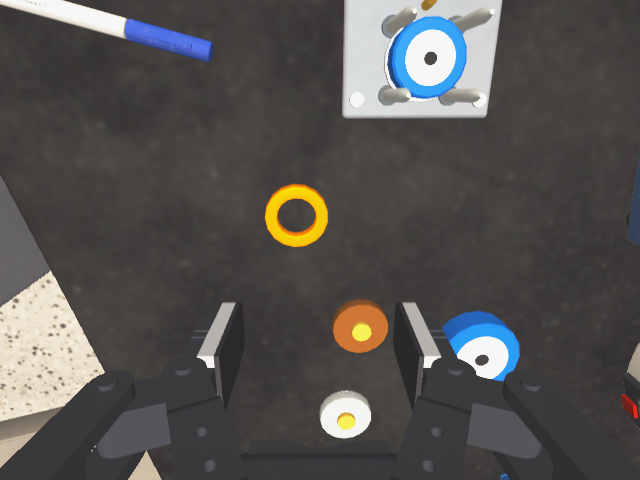

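Emit:
drive_tool(series=[[70,-0.003,0.004,-0.025,0],[70,-0.003,0.002,-0.03,0],[70,0,0,-0.03,0],[70,0,0,-0.015,0],[70,0,0,0,0],[70,0,0,0,0]])

```text
clock: 9.55
position: [0.4703, -0.0507, 0.0369]
tool_rot: [3.078, 0.014, 1.341]
force: [0.1, 0.1, 0.6]
grip_width: 0.0599
```

```bash
python3 look.py w10 spacer=.01
```

```text
9.55 [ 0.4703 -0.0507  0.0369] [3.0785 0.0141 1.3406] 0.0599 [0.1 0.1 0.6]
tcp px [316.9 319.2]
spacer 0.97 [259. 255.] [352. 342.] enc 0.4656 -0.0557 0.0236 fit [ 0.4655 -0.0556] 0.0227 [245. 197.  10.]
```

View pics/w10.png

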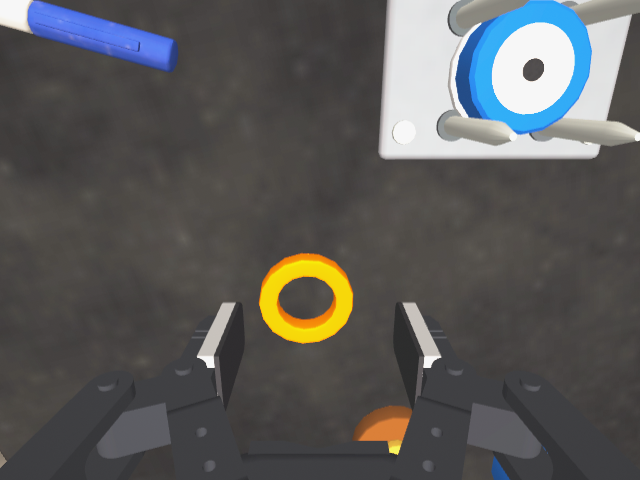

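Emit:
drive_tool(series=[[70,-0.003,-0.003,-0.012,0],[70,-0.002,-0.002,-0.012,0],[70,0,0,-0.006,0],[70,0,0,0,0]])

```text
clock: 10.05
position: [0.4684, -0.0563, 0.0102]
tool_rot: [3.071, 0.012, 1.339]
force: [-0.6, 0.5, 0.3]
grip_width: 0.0596
```

Emit:
drive_tool(series=[[70,-0.003,0,-0.004,0],[70,0,0,-0.004,0],[70,0,0,0,0]])

```text
clock: 10.35
position: [0.4662, -0.0561, 0.0031]
tool_rot: [3.068, 0.011, 1.339]
force: [0.8, 0.8, -0.4]
grip_width: 0.0596
```

```bash
python3 look.py w11 spacer=.01
```

```text
10.35 [ 0.4662 -0.0561  0.0031] [3.0685 0.0115 1.3387] 0.0596 [ 0.8  0.8 -0.4]
tcp px [316.8 319.2]
spacer 0.96 [258. 270.] [371. 378.] enc 0.4654 -0.0551 0.0244 fit [ 0.4654 -0.0551] 0.0231 [240. 167.  11.]
```

View pics/w11.png

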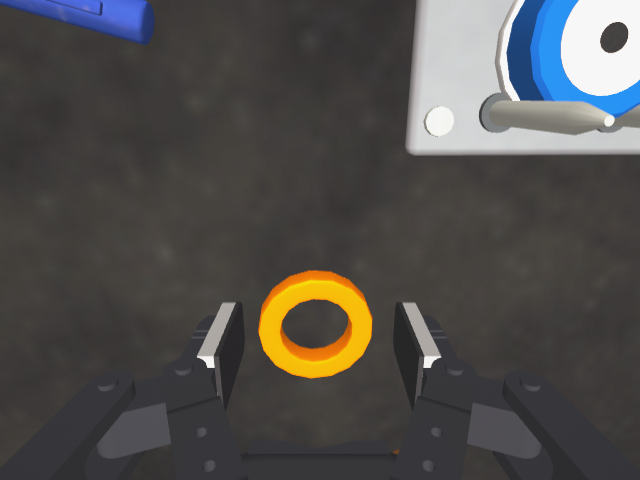

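Emit:
drive_tool(series=[[70,-0.0005,0,-0.002,0],[30,0,0,0,0],[30,0,0,0,0],[30,0,0,0,0],[30,0,0,0,0]])

```text
clock: 10.95
position: [0.4658, -0.0561, 0.0022]
tool_rot: [3.068, 0.012, 1.339]
force: [0.1, 0.4, -0.2]
grip_width: 0.0434
```

```bash
python3 look.py w12 spacer=.01
```

```text
10.95 [ 0.4658 -0.0561  0.0022] [3.0676 0.0117 1.3388] 0.0434 [ 0.1  0.4 -0.2]
tcp px [316.8 319.2]
spacer 0.79 [263. 272.] [373. 379.] enc 0.4666 -0.0554 0.0243 fit [ 0.4661 -0.0553] 0.023 [244. 188.  10.]
```

View pics/w12.png

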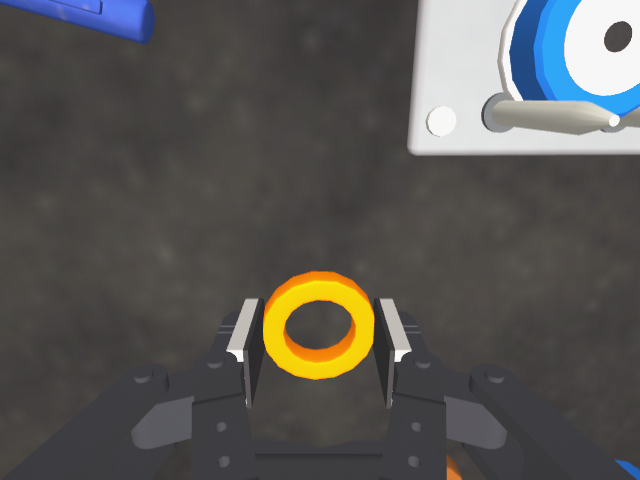

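Emit:
drive_tool(series=[[30,0,0,0.03,0],[30,0,0,0.045,0],[30,0.005,0.005,0.04,0],[30,0.035,0.025,0,0],[30,0.035,0.025,0,0],[30,0.02,0.015,0,0],[30,0,0,0,0],[30,0,0,0,0]])

```text
clock: 11.85
position: [0.5626, 0.0156, 0.1227]
tool_rot: [3.069, 0.012, 1.336]
force: [-0.1, -0.6, -0.8]
grip_width: 0.0436
```

```bash
python3 look.py w13 spacer=.11; python3 held.py 318.5 330 .0078 .010
```

```text
11.85 [0.5626 0.0156 0.1227] [3.0686 0.0117 1.3361] 0.0436 [-0.1 -0.6 -0.8]
tcp px [316.8 319.2]
spacer 0.65 [263. 271.] [373. 378.] enc 0.5618 0.0036 0.0281 fit [0.5613 0.0035] 0.0266 [243. 186.  11.]
tcp [0.5622 0.0151 0.1228] top [0.5623 0.015  0.1306] tool-frame off [-0.0002  0.0007 -0.0078]
bottom centre [0.563  0.0147 0.1206] delta to nest [0.006  0.0085]
```

View pics/w13.png

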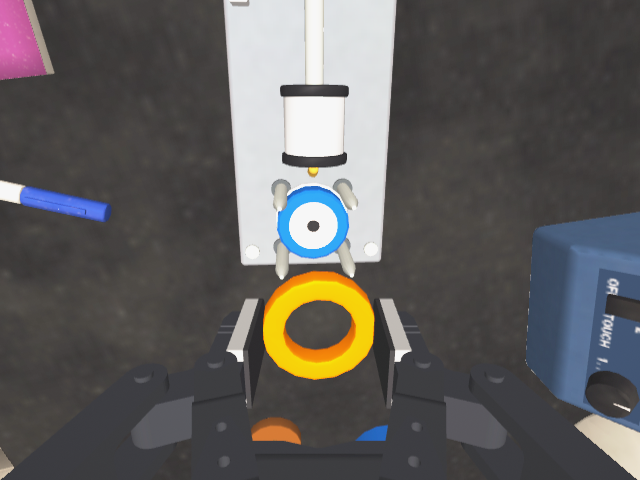

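```bash
python3 -c "
from h import *
print(ray(bot.camera_info('wrist'),(313.5,226),.028))"
```

```text
[0.56871373 0.02320459 0.028     ]
```

Emit:
drive_tool(series=[[30,0.006,0.008,-0.03,0],[30,0,0,-0.015,0],[30,0,0,0,0],[30,0,0,0,0]])

```text
clock: 12.35
position: [0.5666, 0.0202, 0.0774]
tool_rot: [3.069, 0.013, 1.332]
force: [-0.2, -0.3, 1.1]
grip_width: 0.0434
```

```bash
python3 look.py w14; python3 held.py 318.5 330 .0078 .010
```

```text
12.35 [0.5666 0.0202 0.0774] [3.0688 0.0133 1.3323] 0.0434 [-0.2 -0.3  1.1]
tcp px [316.9 319.2]
tcp [0.5666 0.0201 0.0775] top [0.5667 0.02   0.0853] tool-frame off [-0.0002  0.0007 -0.0078]
bottom centre [0.5674 0.0197 0.0753] delta to nest [0.0016 0.0035]
```

View pics/w14.png

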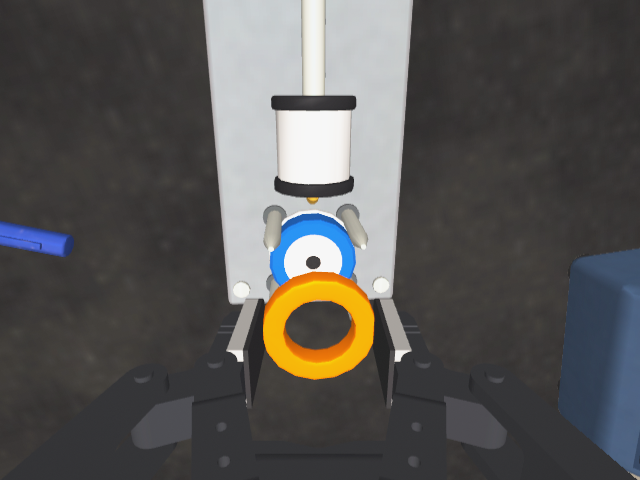

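Emit:
drive_tool(series=[[30,0.0018,0.0035,-0.012,0],[30,0,0,0,0],[30,0,0,0,0]])

```text
clock: 12.7
position: [0.5691, 0.0233, 0.0662]
tool_rot: [3.066, 0.013, 1.331]
force: [-0.3, 0.6, -0.0]
grip_width: 0.0436
```

```bash
python3 held.py 318.5 330 .0078 .010
```

```text
tcp [0.5691 0.0233 0.0662] top [0.5692 0.0232 0.074 ] tool-frame off [-0.0002  0.0007 -0.0078]
bottom centre [0.5699 0.0229 0.064 ] delta to nest [-0.0009  0.0003]
```

Emit:
drive_tool(series=[[30,-0.0005,0,-0.015,0],[30,0,0,0,0],[30,0,0,-0.015,0],[30,0,0,0,0]])

```text
clock: 13.1
position: [0.5695, 0.0235, 0.0374]
tool_rot: [3.065, 0.012, 1.331]
force: [0.1, 0.0, 0.3]
grip_width: 0.0435
```

Emit:
drive_tool(series=[[30,-0.0004,-0.0002,-0.006,0],[30,0,0,0,0]])

```text
clock: 13.3
position: [0.5697, 0.0233, 0.0325]
tool_rot: [3.063, 0.012, 1.331]
force: [-1.0, 0.6, -0.0]
grip_width: 0.0434
```

```bash
python3 look.py w15; python3 held.py 318.5 330 .0078 .010
```

```text
13.3 [0.5697 0.0233 0.0325] [3.0635 0.0117 1.3311] 0.0434 [-1.   0.6 -0. ]
tcp px [316.9 319.2]
tcp [0.5701 0.0234 0.033 ] top [0.5701 0.0233 0.0408] tool-frame off [-0.0002  0.0007 -0.0078]
bottom centre [0.5708 0.023  0.0308] delta to nest [-0.0018  0.0002]
```

View pics/w15.png

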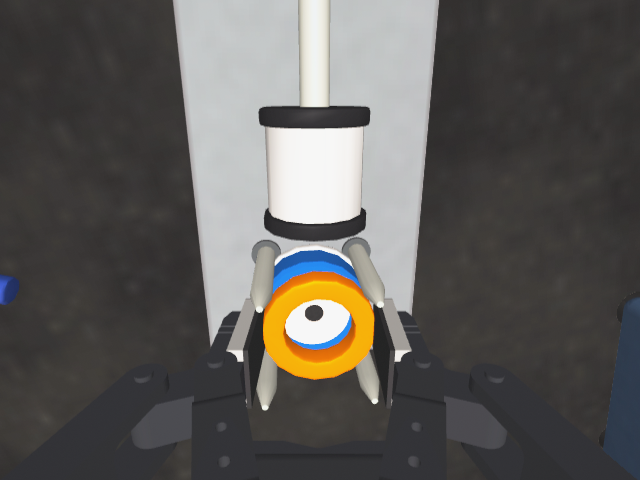

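Emit:
drive_tool(series=[[30,-0.001,0,-0.0025,0],[30,0,0,0,0],[65,0,0,0,0],[65,0,0,0,0],[65,0,0,0,0],[65,0,0,0,0]])

```text
clock: 13.95
position: [0.5697, 0.0233, 0.0317]
tool_rot: [3.061, 0.011, 1.331]
force: [0.1, -0.5, -0.0]
grip_width: 0.0553
```

```bash
python3 look.py w16
```

```text
13.95 [0.5697 0.0233 0.0317] [3.061  0.0109 1.3308] 0.0553 [ 0.1 -0.5 -0. ]
tcp px [316.9 319.2]
```

View pics/w16.png

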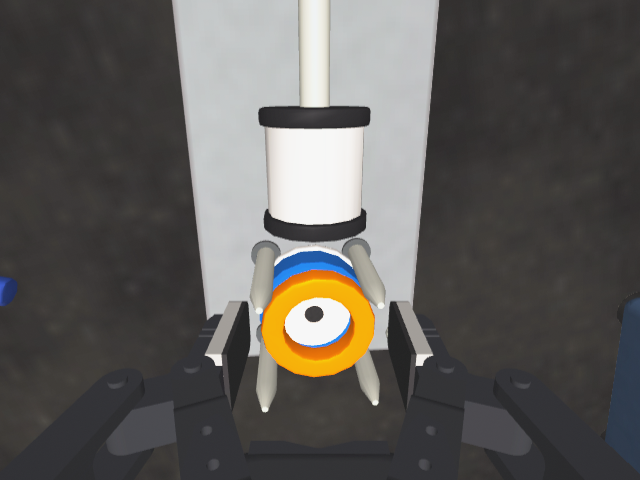

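Emit:
drive_tool(series=[[65,0,0,0.04,0],[70,0,0,0.05,0],[70,-0.01,-0.02,0.03,0],[70,-0.02,-0.04,0,0],[70,-0.02,-0.045,0,0],[70,-0.02,-0.045,0,0],[70,-0.02,-0.045,0,0],[70,-0.015,-0.04,0,0],[70,0,-0.02,0,0],[70,0,0,0,0],[70,0,0,0,0]])

```text
clock: 15.1
position: [0.458, -0.2387, 0.1571]
tool_rot: [3.059, 0.012, 1.333]
force: [0.8, 0.2, -0.3]
grip_width: 0.0596
```

```bash
python3 look.py w17 top_disc=.01; python3 -c "
from h import *
print(bot.observe()['qpos'].round(3))"
```

```text
15.1 [ 0.458  -0.2387  0.1571] [3.0591 0.0117 1.333 ] 0.0596 [ 0.8  0.2 -0.3]
tcp px [316.9 319.3]
top_disc 0.74 [288.  67.] [352. 135.] enc 0.4909 -0.1616 0.023 fit [ 0.491  -0.1616] 0.0223 [215. 143.  73.]
top_disc 0.69 [320. 292.] [374. 342.] enc 0.4732 -0.3337 0.0248 fit [ 0.473  -0.3339] 0.0236 [ 41. 224. 201.]
top_disc 0.6 [278. 196.] [336. 254.] enc 0.46 -0.2463 0.0238 fit [ 0.4602 -0.2464] 0.0229 [237. 236. 214.]
[ 0.631  0.432 -0.343  2.01   0.241  0.653 -0.1  ]
```

View pics/w17.png

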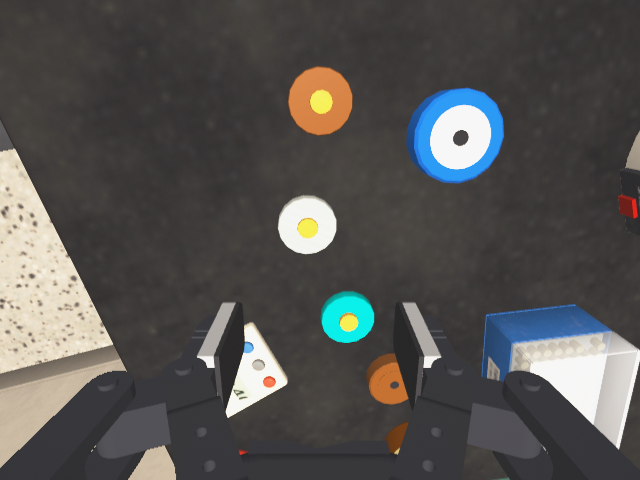

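Emit:
drive_tool(series=[[70,0.001,-0.008,-0.04,0],[70,0,0,-0.045,0],[70,0,0,-0.025,0],[70,0,0,0,0],[70,0,0,0,0]])

```text
clock: 15.7
position: [0.4631, -0.2405, 0.0457]
tool_rot: [3.055, 0.011, 1.344]
force: [0.0, -0.9, 1.5]
grip_width: 0.06
```

```bash
python3 look.py w18 top_disc=.01
```

```text
15.7 [ 0.4631 -0.2405  0.0457] [3.0548 0.0107 1.3438] 0.06 [ 0.  -0.9  1.5]
tcp px [316.9 319.3]
top_disc 0.87 [326. 380.] [403. 443.] enc 0.4738 -0.3313 0.0254 fit [ 0.4736 -0.33  ] 0.0229 [ 43. 202. 176.]
top_disc 0.86 [263. 246.] [352. 333.] enc 0.4601 -0.2454 0.0243 fit [ 0.4604 -0.2454] 0.0231 [226. 224. 198.]
top_disc 0.66 [279.  45.] [384. 157.] enc 0.491 -0.1615 0.023 fit [ 0.4909 -0.1616] 0.0224 [193. 127.  63.]
```

View pics/w18.png

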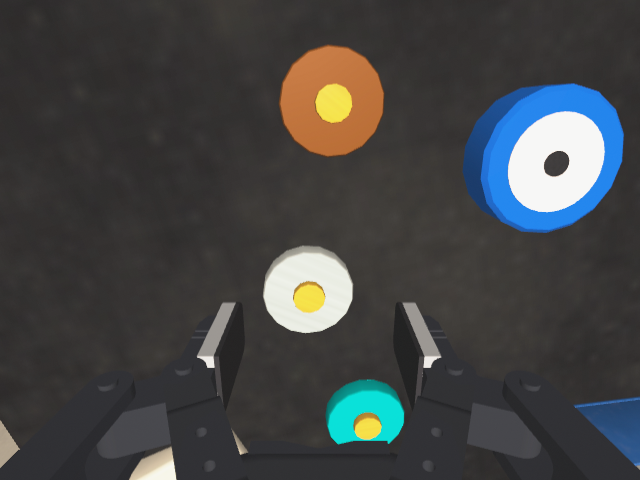

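Emit:
drive_tool(series=[[70,-0.003,-0.0055,-0.02,-0.01],[70,0,0,-0.013,0],[70,0,0,0,0]])

```text
clock: 16.1
position: [0.463, -0.2475, 0.0166]
tool_rot: [3.047, 0.012, 1.333]
force: [-0.1, 0.1, 0.0]
grip_width: 0.0597
```

```bash
python3 look.py w19 top_disc=.01
```

```text
16.1 [ 0.463  -0.2475  0.0166] [3.0466 0.0121 1.3329] 0.0597 [-0.1  0.1  0. ]
tcp px [316.9 319.3]
top_disc 0.97 [270.  11.] [397. 149.] enc 0.4909 -0.1617 0.0227 fit [ 0.4909 -0.1617] 0.0223 [192. 126.  63.]
top_disc 0.9 [331. 406.] [408. 453.] enc 0.4726 -0.3214 0.02 fit [ 0.4736 -0.3197] 0.0157 [ 11. 176. 168.]
top_disc 0.61 [255. 256.] [361. 356.] enc 0.4596 -0.2451 0.0244 fit [ 0.4603 -0.2452] 0.0232 [222. 220. 193.]
```

View pics/w19.png

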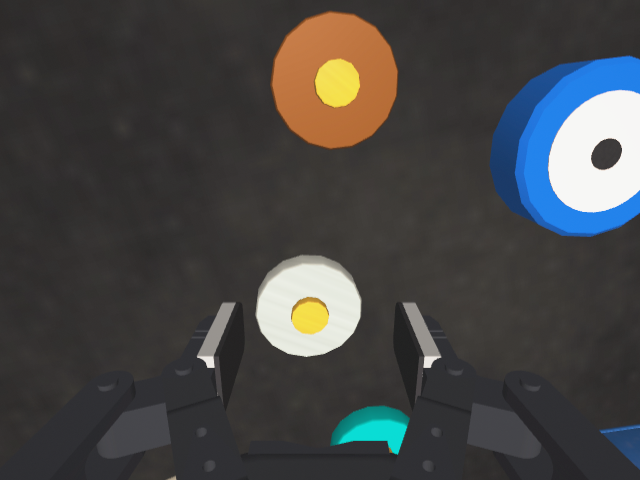

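Emit:
drive_tool(series=[[70,0,0,0.04,0],[70,0,0,0,0],[70,0,0,0,0]])

```text
clock: 16.5
position: [0.464, -0.2473, 0.0607]
tool_rot: [3.045, 0.012, 1.334]
force: [-0.4, 0.1, -0.7]
grip_width: 0.0596
```

Emit:
drive_tool(series=[[70,0,0,0.01,0],[70,0,0,0.01,0],[70,0,0,0.01,0],[70,0,0,0.01,0]])

```text
clock: 16.9
position: [0.4638, -0.2468, 0.1036]
tool_rot: [3.046, 0.012, 1.335]
force: [0.4, -0.7, -0.2]
grip_width: 0.0599
```

Emit:
drive_tool(series=[[70,0,0,-0.04,0],[70,0,0,0,0],[70,0,0,0,0]])

```text
clock: 17.2
position: [0.4655, -0.2478, 0.0669]
tool_rot: [3.042, 0.013, 1.334]
force: [0.1, 0.4, 0.6]
grip_width: 0.0598
```

Emit:
drive_tool(series=[[70,-0.04,0,0,0],[70,0,0,0,0],[70,0.04,0,0,0],[70,0,0,0,0]])

```text
clock: 17.6
position: [0.4662, -0.2487, 0.0725]
tool_rot: [3.039, 0.015, 1.333]
force: [0.2, 0.7, -0.0]
grip_width: 0.0596
```

```bash
python3 - <<'E'
from h import *
from scipy.spatial.transform import Rotation as R
d=np.load('w12.npz');c=dict(bot.camera_info('wrist'));c['cam_to_world']=d['T']
crop(d['im'],200,260,440,430,3.2,'tips.png')
# use state then: tcp & rot printed
s=bot.observe();c=bot.camera_info('wrist');a=R.from_euler('xyz',s['tool_rot']).as_matrix();p=s['position']
for w in (.044,.060):
  for z in (0,-.003,-.006,-.009):
    print(w,z,[proj(c,p+a@np.array([x,sg*w/2,z])).round(1).tolist() for sg in(1,-1) for x in(.011,-.011)])
E
```

```text
0.044 0 [[372.0, 294.9], [369.7, 342.4], [261.8, 295.0], [264.2, 342.4]]
0.044 -0.003 [[372.9, 298.5], [370.6, 346.6], [260.7, 298.5], [263.3, 346.6]]
0.044 -0.006 [[373.9, 302.1], [371.5, 350.9], [259.7, 302.2], [262.3, 351.0]]
0.044 -0.009 [[375.0, 305.9], [372.5, 355.5], [258.5, 306.0], [261.3, 355.5]]
0.06 0 [[392.0, 294.9], [388.9, 342.4], [241.8, 295.0], [245.1, 342.4]]
0.06 -0.003 [[393.3, 298.5], [390.1, 346.6], [240.3, 298.5], [243.8, 346.6]]
0.06 -0.006 [[394.7, 302.1], [391.4, 350.9], [238.9, 302.2], [242.4, 351.0]]
0.06 -0.009 [[396.2, 305.9], [392.7, 355.5], [237.4, 306.0], [241.1, 355.5]]
```

View pics/tips.png

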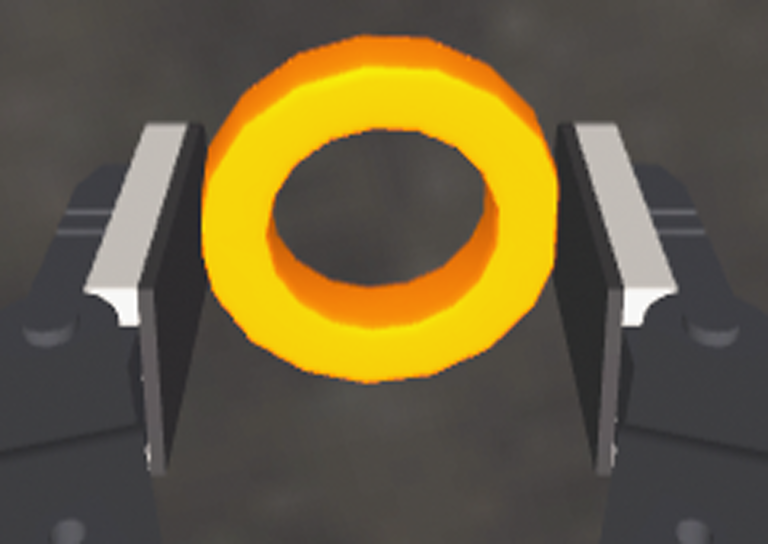

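Emit:
drive_tool(series=[[70,-0.007,0.0025,-0.015,0],[70,0,0,-0.015,0],[70,0,0,-0.015,0],[70,0,0,0,0]])

```text
clock: 18.0
position: [0.462, -0.2474, 0.0321]
tool_rot: [3.033, 0.016, 1.333]
force: [-0.4, -0.6, 0.8]
grip_width: 0.0597
```

Emit:
drive_tool(series=[[70,-0.003,0.001,-0.02,0],[70,0,0,0,0],[70,-0.001,0,-0.006,0],[70,0,0,0,0]])

```text
clock: 18.4
position: [0.4603, -0.2476, 0.0105]
tool_rot: [3.029, 0.018, 1.332]
force: [-0.8, -0.5, 0.5]
grip_width: 0.0598
```

```bash
python3 look.py w20 top_disc=.01
```

```text
18.4 [ 0.4603 -0.2476  0.0105] [3.0289 0.0178 1.3319] 0.0598 [-0.8 -0.5  0.5]
tcp px [317.  319.3]
top_disc 0.94 [260. 259.] [370. 363.] enc 0.4601 -0.2451 0.0246 fit [ 0.4604 -0.2451] 0.0233 [222. 220. 193.]
top_disc 0.81 [338. 412.] [409. 453.] enc 0.4719 -0.3166 0.0179 fit [ 0.4729 -0.3162] 0.0132 [ 11. 169. 162.]
top_disc 0.74 [276.   5.] [409. 149.] enc 0.4908 -0.1617 0.0229 fit [ 0.4908 -0.1617] 0.0223 [191. 125.  62.]
```

View pics/w20.png

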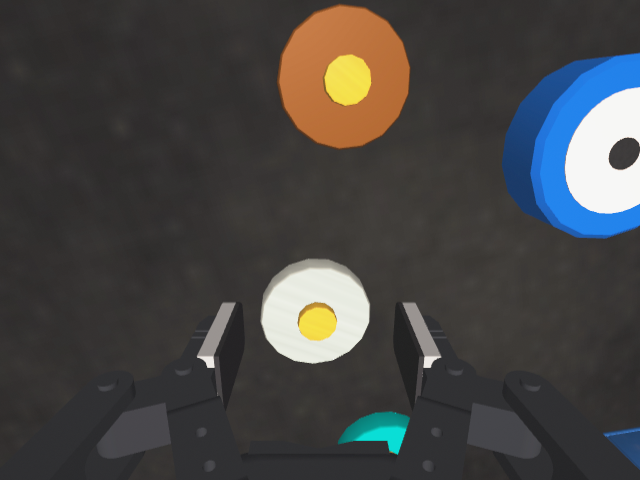

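Emit:
drive_tool(series=[[70,-0.001,0.0012,-0.0085,0],[70,0,0,0,0],[70,0,0,0,0]])

```text
clock: 18.8
position: [0.4602, -0.2468, 0.0027]
tool_rot: [3.027, 0.018, 1.331]
force: [-0.3, -0.1, 0.5]
grip_width: 0.0598
```

Emit:
drive_tool(series=[[70,0,0,-0.002,0],[30,0,0,0,0],[30,0,0,0,0],[30,0,0,0,0],[30,0,0,0,0]])

```text
clock: 19.3
position: [0.4598, -0.2468, 0.0015]
tool_rot: [3.027, 0.019, 1.332]
force: [-0.2, -0.1, -1.5]
grip_width: 0.0429
```

```bash
python3 look.py w21 top_disc=.01
```

```text
19.3 [ 0.4598 -0.2468  0.0015] [3.0271 0.019  1.3315] 0.0429 [-0.2 -0.1 -1.5]
tcp px [317.  319.2]
top_disc 0.82 [263. 270.] [373. 378.] enc 0.4601 -0.2451 0.0246 fit [ 0.4599 -0.2451] 0.0232 [224. 222. 195.]
top_disc 0.74 [279.   0.] [421. 155.] enc 0.4908 -0.1618 0.0229 fit [ 0.4908 -0.1617] 0.0224 [192. 126.  62.]
top_disc 0.48 [359. 427.] [386. 440.] enc 0.4753 -0.3077 0.0035 fit [ 0.4705 -0.3066] 0.0046 [ 11. 132. 125.]
```

View pics/w21.png

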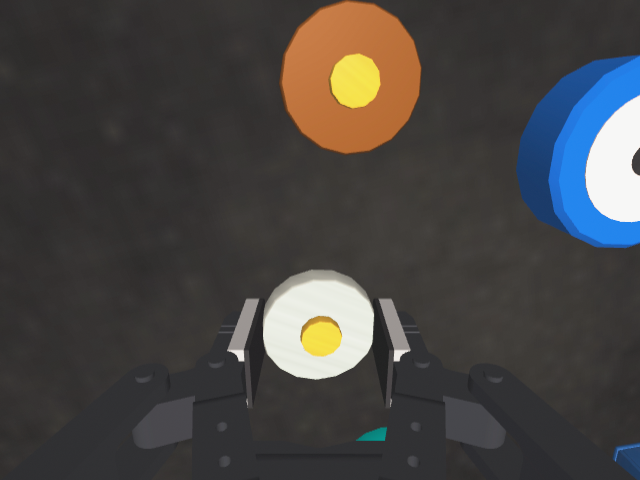

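Emit:
drive_tool(series=[[30,0,0,0.015,0],[30,0,0,0.03,0],[30,0,0,0.04,0],[30,0.015,0.03,0.03,0],[30,0.02,0.04,0,0],[30,0.02,0.04,0,0],[30,0.02,0.04,0,0],[30,0.015,0.04,0,0],[30,0,0.02,0,0],[30,0,0,0,0],[30,0,0,0,0]])

```text
clock: 20.5
position: [0.5507, -0.0289, 0.1203]
tool_rot: [3.028, 0.017, 1.327]
force: [-0.6, -0.1, -0.3]
grip_width: 0.0428
```

```bash
python3 look.py w22; python3 held.py 319 328.5 .0085 .010
```

```text
20.5 [ 0.5507 -0.0289  0.1203] [3.0278 0.0169 1.3271] 0.0428 [-0.6 -0.1 -0.3]
tcp px [317.  319.2]
tcp [ 0.5506 -0.0291  0.1203] top [ 0.5507 -0.028   0.1288] tool-frame off [ 0.001   0.0008 -0.0085]
bottom centre [ 0.5517 -0.0285  0.1189] delta to nest [0.0173 0.0517]
```

View pics/w22.png

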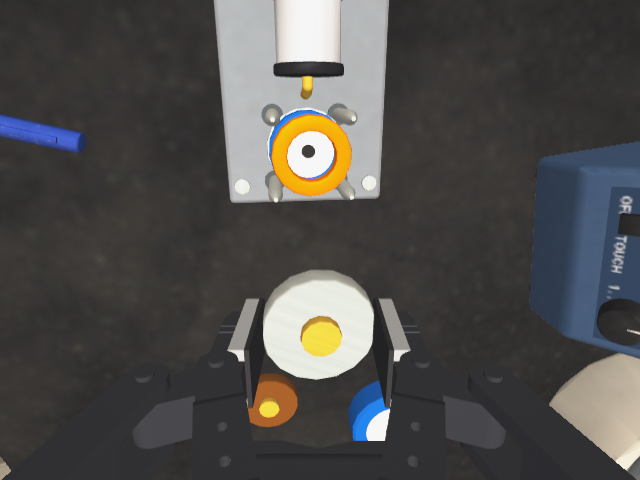

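```bash
python3 - <<'E'
from h import *
d=np.load('w22.npz');c=dict(bot.camera_info('wrist'));c['cam_to_world']=d['T'];im=d['im']
m=((im[...,0]>180)&(im[...,1]>100)&(im[...,2]<80)).astype(np.uint8);m[:100]=0;m[215:]=0;m[:,:260]=0;m[:,360:]=0
k=max(cv2.findContours(m,cv2.RETR_EXTERNAL,cv2.CHAIN_APPROX_NONE)[0],key=cv2.contourArea)
e=cv2.fitEllipse(k);print(e)
print('ring',ray(c,e[0],.038),ray(c,e[0],.038)); print('dot',ray(c,(308.3,151.3),.028))
K=k[:,0,:].astype(float);W=np.array([ray(c,p,.038)[:2] for p in K]);print(cv2.minEnclosingCircle(W.astype(np.float32)))
crop(im,220,80,400,220,4.3,'nest22.png')
E
```

```text
((310.8559265136719, 154.63182067871094), (78.66452026367188, 80.23522186279297), 5.666821479797363)
ring [0.5693599  0.02297676 0.038     ] [0.5693599  0.02297676 0.038     ]
dot [0.56896804 0.02361682 0.028     ]
((0.5695201754570007, 0.022230757400393486), 0.0226612389087677)
```

View pics/nest22.png

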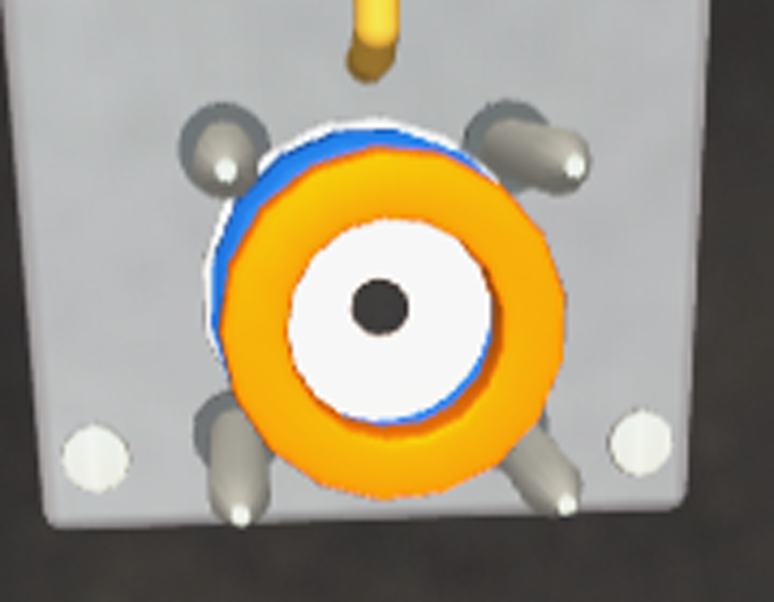

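```bash
cat > held2.py <<'E'
from h import *
d=bot.camera_info('wrist');s=bot.observe();z=s['position'][2]
p=ray(d,(321.3,336.5),z+.0135);q=ray(d,(319,328.5),z+.0085)
print(s['position'].round(4),s['tool_rot'].round(3),'btn',p.round(4),'top',q.round(4),'delta',(np.array([.5692,.0233])-(p+q)[:2]/2).round(4))
E
python3 held2.py
```

```text
[ 0.5506 -0.0291  0.1203] [3.028 0.017 1.327] btn [ 0.5509 -0.0284  0.1338] top [ 0.5507 -0.028   0.1288] delta [0.0184 0.0515]
```

Emit:
drive_tool(series=[[30,0.009,0.03,-0.01,0.005],[30,0.009,0.02,-0.01,0],[30,0,0,0,0],[30,0,0,0,0]])

```text
clock: 20.95
position: [0.5686, 0.0157, 0.0997]
tool_rot: [3.028, 0.019, 1.323]
force: [0.4, -0.9, -1.0]
grip_width: 0.043
```

```bash
python3 held2.py
```

```text
[0.5686 0.0157 0.0997] [3.028 0.019 1.323] btn [0.5689 0.0164 0.1132] top [0.5687 0.0168 0.1082] delta [0.0004 0.0067]
```

Emit:
drive_tool(series=[[30,0,0.0065,-0.01,0.008],[30,0,0,-0.01,0],[30,0,0,0,0],[30,0,0,0,0]])

```text
clock: 21.35
position: [0.5679, 0.0187, 0.0781]
tool_rot: [3.028, 0.02, 1.327]
force: [1.2, -0.6, 0.1]
grip_width: 0.043
```

```bash
python3 held2.py
```

```text
[0.5679 0.0187 0.0781] [3.028 0.02  1.327] btn [0.5682 0.0194 0.0916] top [0.568  0.0198 0.0866] delta [0.0011 0.0037]
```

Emit:
drive_tool(series=[[30,0.001,0.0045,-0.008,0.005],[30,0,0,0,0],[30,0,0,0,0]])

```text
clock: 21.65
position: [0.569, 0.0231, 0.0696]
tool_rot: [3.028, 0.02, 1.332]
force: [0.6, 0.2, -0.6]
grip_width: 0.043
```

```bash
python3 held2.py; python3 look.py w23
```

```text
[0.569  0.0231 0.0696] [3.028 0.02  1.332] btn [0.5694 0.0238 0.0831] top [0.5692 0.0242 0.0781] delta [-0.0001 -0.0007]
21.65 [0.569  0.0231 0.0696] [3.0279 0.0203 1.3322] 0.043 [ 0.6  0.2 -0.6]
tcp px [316.9 319.3]
```

View pics/w23.png

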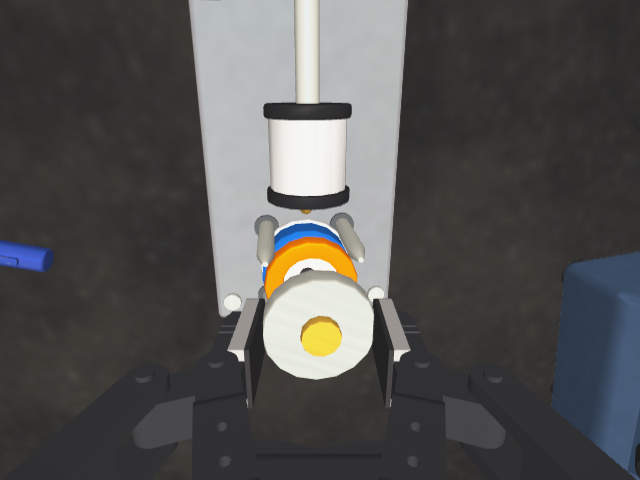

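Emit:
drive_tool(series=[[30,0,-0.0003,-0.012,0],[30,0,0,0,0],[30,0,0,-0.01,0],[30,0,0,0,0]])

```text
clock: 22.1
position: [0.569, 0.0227, 0.0458]
tool_rot: [3.028, 0.02, 1.332]
force: [-0.3, -0.3, -1.0]
grip_width: 0.0426
```

```bash
python3 held2.py
```

```text
[0.569  0.0227 0.0458] [3.028 0.02  1.332] btn [0.5693 0.0235 0.0593] top [0.5691 0.0239 0.0543] delta [-0.     -0.0004]
```

Emit:
drive_tool(series=[[30,0,-0.0003,-0.0055,0],[30,0,0,0,0],[30,0,0,0,0]])

```text
clock: 22.4
position: [0.5691, 0.0225, 0.0396]
tool_rot: [3.028, 0.02, 1.332]
force: [0.4, 0.3, -2.3]
grip_width: 0.0426
```

```bash
python3 held2.py; python3 look.py w24
```

```text
[0.5691 0.0225 0.0396] [3.028 0.02  1.332] btn [0.5694 0.0233 0.0531] top [0.5692 0.0236 0.0481] delta [-0.0001 -0.0001]
22.4 [0.5691 0.0225 0.0396] [3.0278 0.0203 1.3324] 0.0426 [ 0.4  0.3 -2.3]
tcp px [317.  319.3]
```

View pics/w24.png

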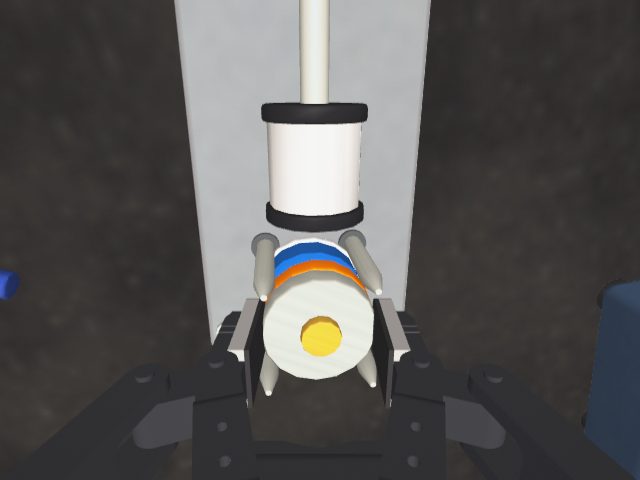

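Seated on the ring; releasing and rising.

Emit:
drive_tool(series=[[65,0,0,0,0],[65,0,0,0,0],[65,0,0,0,0],[65,0,0,0,0],[65,0,0,0.02,0],[65,0,0,0.04,0],[65,0,-0.01,0.04,0],[65,0,0,0,0],[65,0,0,0,0]])

```text
clock: 23.35
position: [0.5685, 0.0124, 0.1435]
tool_rot: [3.028, 0.02, 1.333]
force: [-0.7, -0.7, -0.2]
grip_width: 0.0552
```

```bash
python3 look.py w25 top_disc=.048
```

```text
23.35 [0.5685 0.0124 0.1435] [3.0281 0.0204 1.3332] 0.0552 [-0.7 -0.7 -0.2]
tcp px [317.  319.3]
top_disc 0.86 [262. 187.] [333. 257.] enc 0.5694 0.023 0.0235 fit [0.5693 0.0229] 0.0226 [244. 243. 223.]
top_disc 0.68 [236. 398.] [287. 443.] enc 0.5029 -0.1207 0.0228 fit [ 0.5041 -0.1205] 0.0205 [201. 130.  58.]
```

View pics/w25.png

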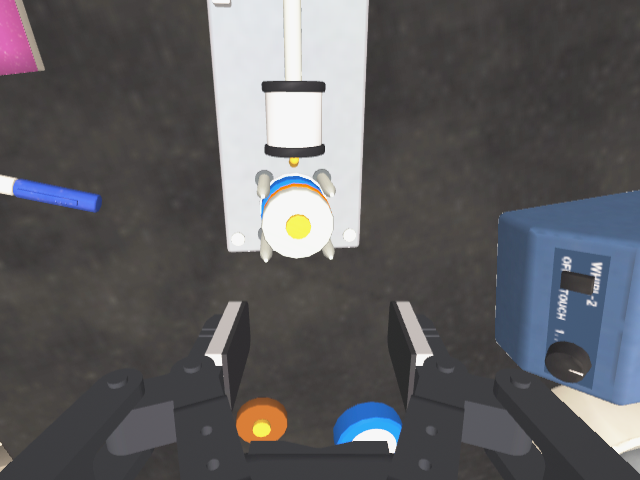

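Emit:
drive_tool(series=[[45,0.003,0.014,0.01,0.14],[45,0.003,0.014,0.01,0.14],[45,0.003,0.014,0.01,0.14],[45,0.003,0.014,0.01,0.14],[45,0.003,0.014,0,0.14],[45,0.003,0.014,0,0.14],[45,0.003,0.014,0,0.14],[45,0.003,0.014,0,0.14],[45,0.003,0.014,0,0.14],[45,0.003,0.01,0,0.14],[45,0,0,0,0],[45,0,0,0,0]])

```text
clock: 24.65
position: [0.5929, 0.1559, 0.1702]
tool_rot: [3.041, 0.011, 2.79]
force: [-1.0, -0.0, -0.4]
grip_width: 0.0385
```

```bash
python3 look.py w26 ; python3 -c "
from h import *
print(bot.observe()['qpos'].round(3))
for t in ['paddle','pointer','mark']:
  for m in bot.masks_of('wrist',t): print(t,m['conf'],m['point'])"
```

```text
24.65 [0.5929 0.1559 0.1702] [3.0413 0.011  2.7902] 0.0385 [-1.  -0.  -0.4]
tcp px [315.7 315.3]
[ 0.187  0.639 -0.741  1.723  0.46   0.887  0.502]
paddle 0.97 [321.6, 231.3]
mark 0.63 [344.8, 163.6]
```

View pics/w26.png

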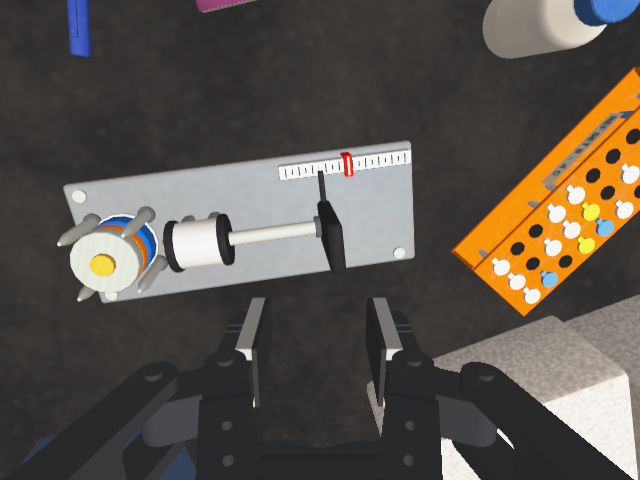

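```bash
python3 - <<'E'
from h import *
d=np.load('w26.npz');crop(d['im'],260,130,420,280,4,'pad26.png')
E
```

```text
(no output)
```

View pics/pad26.png

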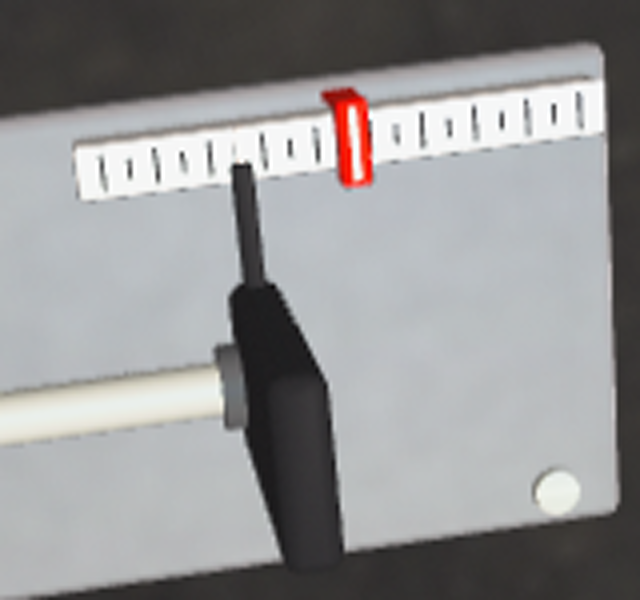

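```bash
cat > st.py <<'E'
from h import *
a=-.239;N=np.array([.5692,.0233]);O=N+.085*np.array([-np.sin(a),np.cos(a)])
Ra=np.array([[np.cos(a),np.sin(a)],[-np.sin(a),np.cos(a)]])
def stand(p): return Ra@(np.asarray(p)[:2]-O)
def world(q): return O+Ra.T@np.asarray(q)
E
python3 - <<'E'
from st import *
d=np.load('w26.npz');c=dict(bot.camera_info('wrist'));c['cam_to_world']=d['T']
for n,p,z in [('paddle',(336.5,247),.085),('tip',(320,168),.0275),('armend',(320.3,171),.0275),('mark',(348.5,165.5),.025),('corner',(410,141.5),.008),('corner2',(414,258),.008),('rack',(455,253),.05),('disc',(103,265),.053)]:
    P=ray(c,p,z);print(n,P.round(4),'stand',(stand(P)*1000).round(1))
E
```

```text
paddle [0.6034 0.1744 0.085 ] stand [-2.6 69.9]
tip [0.5651 0.1838 0.0275] stand [-42.  70.]
armend [0.5672 0.1833 0.0275] stand [-39.8  70. ]
mark [0.5714 0.2041 0.025 ] stand [-40.7  91.2]
corner [0.5748 0.2567 0.008 ] stand [-49.8 143. ]
corner2 [0.6701 0.2337 0.008 ] stand [ 48.2 143.3]
rack [0.656  0.2553 0.05  ] stand [ 29.4 160.9]
disc [0.5686 0.0236 0.053 ] stand [ -0.6 -84.9]
```

```bash
cat > pd.py <<'E'
from st import *
import sys
from scipy.spatial.transform import Rotation as R
s=bot.observe();A=R.from_euler('xyz',s['tool_rot']).as_matrix();yy=float(sys.argv[1])/1000
print('toolz',A[:,2].round(3),'jaw',A[:,1].round(3),'stand tcp',(stand(s['position'])*1000).round(1),s['position'].round(4))
g=s['position']-A[:,2]*.019;print('grasp stand',(stand(g)*1000).round(1),'lean stand',(Ra@A[:2,2]).round(3))
t=np.r_[world([0,yy]),0]; print('delta so grasp at paddle',(t-g)[:2].round(4),'dyaw',round(2.9026-s['tool_rot'][2],3))
E
python3 pd.py 70
```

```text
toolz [ 0.046  0.09  -0.995] jaw [0.34  0.935 0.1  ] stand tcp [-7.9 49.3] [0.5933 0.1557 0.1712]
grasp stand [-8.4 47.5] lean stand [0.024 0.098]
delta so grasp at paddle [0.0135 0.0199] dyaw 0.111
```

Emit:
drive_tool(series=[[45,0.007,0.01,0,0.06],[45,0.006,0.01,-0.02,0.05],[45,0,0,-0.015,0],[45,0,0,0,0],[45,0,0,0,0]])

```text
clock: 25.35
position: [0.6066, 0.174, 0.1361]
tool_rot: [3.043, 0.015, 2.895]
force: [0.1, 0.0, 0.4]
grip_width: 0.0382
```

```bash
python3 pd.py 70; python3 look.py w27
```

```text
toolz [ 0.039  0.092 -0.995] jaw [0.241 0.965 0.099] stand tcp [ 0.7 70.3] [0.6066 0.174  0.1361]
grasp stand [ 0.4 68.4] lean stand [0.016 0.099]
delta so grasp at paddle [-0.      0.0016] dyaw 0.007
25.35 [0.6066 0.174  0.1361] [3.0428 0.0153 2.8952] 0.0382 [0.1 0.  0.4]
tcp px [315.7 315.1]
```

View pics/w27.png

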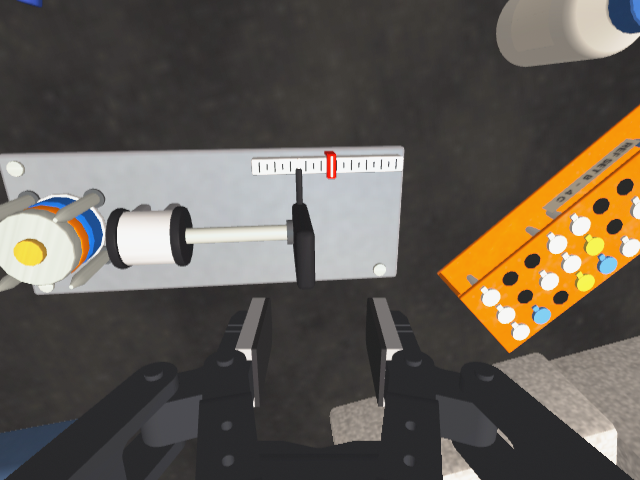

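Emit:
drive_tool(series=[[45,0,0.0016,-0.02,0.007],[45,0,0,-0.015,0],[45,0,0,0,0],[45,0,0,0,0]])

```text
clock: 25.8
position: [0.6075, 0.1744, 0.1028]
tool_rot: [3.042, 0.019, 2.898]
force: [-0.7, 0.2, -0.5]
grip_width: 0.0386
```

```bash
python3 pd.py 70; python3 look.py w28
```

```text
toolz [ 0.042  0.092 -0.995] jaw [0.238 0.966 0.099] stand tcp [ 1.4 70.9] [0.6075 0.1744 0.1028]
grasp stand [ 1.1 69. ] lean stand [0.019 0.099]
delta so grasp at paddle [-0.0008  0.0012] dyaw 0.004
25.8 [0.6075 0.1744 0.1028] [3.0424 0.0185 2.8982] 0.0386 [-0.7  0.2 -0.5]
tcp px [315.8 315.1]
```

View pics/w28.png

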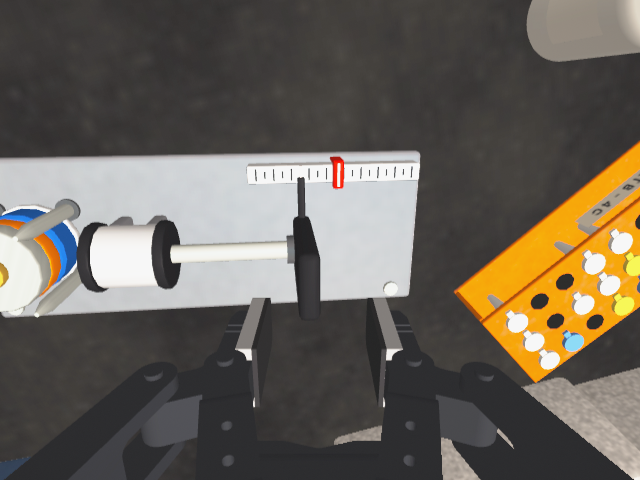

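Well centred over the paddle. Going down to about z = 0.05.

Emit:
drive_tool(series=[[45,-0.001,0.001,-0.02,0],[45,-0.001,0,-0.018,0],[45,0,0,0,0],[45,0,0,0,0]])

```text
clock: 26.25
position: [0.6072, 0.1756, 0.0676]
tool_rot: [3.04, 0.022, 2.897]
force: [-0.5, -0.3, 0.1]
grip_width: 0.0382
```

```bash
python3 pd.py 70; python3 look.py w29
```

```text
toolz [ 0.046  0.093 -0.995] jaw [0.239 0.966 0.101] stand tcp [ 0.9 72. ] [0.6072 0.1756 0.0676]
grasp stand [ 0.4 70.1] lean stand [0.023 0.101]
delta so grasp at paddle [-0.0005  0.    ] dyaw 0.006
26.25 [0.6072 0.1756 0.0676] [3.0405 0.0223 2.8965] 0.0382 [-0.5 -0.3  0.1]
tcp px [315.8 315. ]
```

View pics/w29.png

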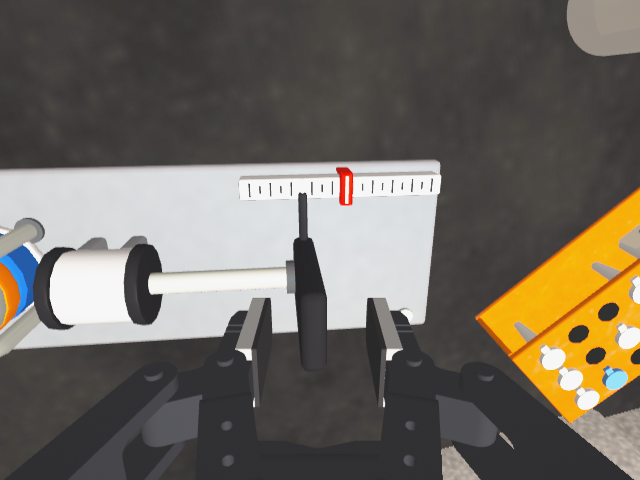

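Emit:
drive_tool(series=[[45,0,0.001,-0.016,0],[45,0,0,0,0],[0,0,0,0,0],[0,0,0,0,0],[0,0,0,0,0],[0,0,0,0,0]], newtons=60)

```text
clock: 26.9
position: [0.6078, 0.1748, 0.0531]
tool_rot: [3.043, 0.024, 2.896]
force: [-0.1, -3.4, -0.0]
grip_width: 0.011
```

```bash
python3 pd.py 70; python3 look.py w30
```

```text
toolz [ 0.047  0.089 -0.995] jaw [0.24  0.966 0.098] stand tcp [ 1.7 71.3] [0.6078 0.1748 0.0531]
grasp stand [ 1.2 69.5] lean stand [0.025 0.098]
delta so grasp at paddle [-0.0011  0.0008] dyaw 0.007
26.9 [0.6078 0.1748 0.0531] [3.0433 0.0241 2.8956] 0.011 [-0.1 -3.4 -0. ]
tcp px [315.8 315.1]
```

View pics/w30.png

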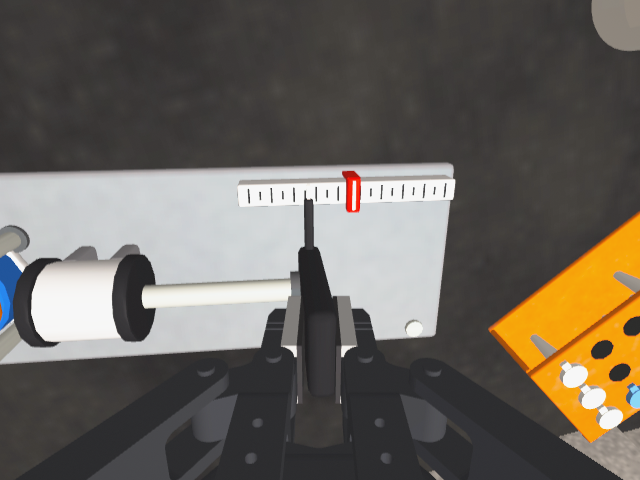

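Emit:
drive_tool(series=[[0,0.0015,0.006,0,0],[0,0.0015,0.006,0,0],[0,0.001,0.004,0,0],[0,0,0,0,0],[0,0,0,0,0]])

```text
clock: 27.45
position: [0.611, 0.1878, 0.053]
tool_rot: [3.05, 0.023, 2.895]
force: [-3.4, -4.1, 3.7]
grip_width: 0.0108
```

```bash
python3 pd.py 91.2; python3 look.py w31; python3 - <<'E'
from h import *
crop(np.load('w31.npz')['im'],220,140,460,300,3.2,'pt31.png')
E
```

```text
toolz [ 0.045  0.083 -0.996] jaw [0.241 0.966 0.092] stand tcp [ 1.7 84.8] [0.611  0.1878 0.053 ]
grasp stand [ 1.2 83. ] lean stand [0.024 0.091]
delta so grasp at paddle [0.0007 0.0082] dyaw 0.008
27.45 [0.611  0.1878 0.053 ] [3.0499 0.023  2.8945] 0.0108 [-3.4 -4.1  3.7]
tcp px [315.8 315.1]
```

View pics/pt31.png

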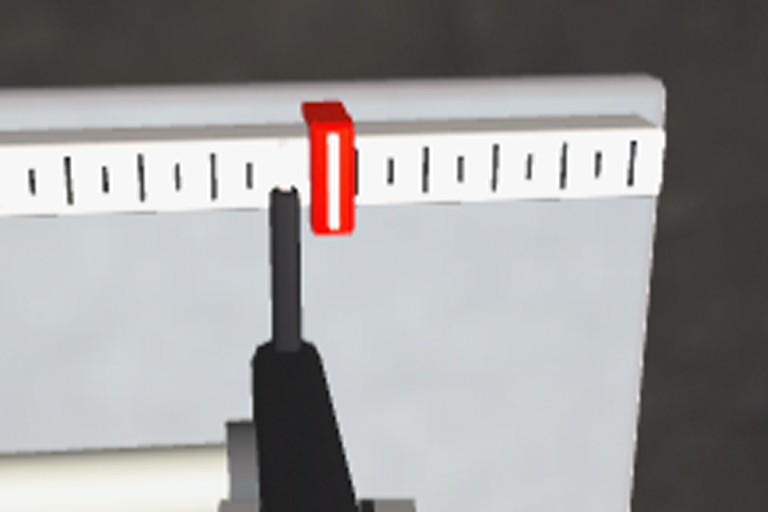

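```bash
cat > ptm.py <<'E'
from st import *
import sys
d=np.load(sys.argv[1]+'.npz');c=dict(bot.camera_info('wrist'));c['cam_to_world']=d['T']
f=float(sys.argv[2]);v=list(map(float,sys.argv[3:]))
for n,p,z in [('tip',v[:2],.0275),('mark',v[2:],.025)]:
    P=ray(c,(220+p[0]/f,140+p[1]/f),z);print(n,(stand(P)*1000).round(1))
E
python3 ptm.py w31 3.2 284.5 180 333.5 182
```

```text
tip [-41.5  84.3]
mark [-40.4  91.2]
```

Emit:
drive_tool(series=[[0,0.001,0.0045,0,0],[0,0.0007,0.0028,0,0],[0,0,0,0,0],[0,0,0,0,0],[0,0,0,0,0]])

```text
clock: 28.0
position: [0.6117, 0.191, 0.053]
tool_rot: [3.057, 0.022, 2.893]
force: [-3.2, -6.1, 3.0]
grip_width: 0.0104
```

```bash
python3 pd.py 91.2; python3 look.py w32; python3 - <<'E'
from h import *
crop(np.load('w32.npz')['im'],220,140,460,300,3.2,'pt32.png')
E
```

```text
toolz [ 0.042  0.076 -0.996] jaw [0.243 0.966 0.084] stand tcp [ 1.6 88. ] [0.6117 0.191  0.053 ]
grasp stand [ 1.2 86.4] lean stand [0.023 0.084]
delta so grasp at paddle [-0.     0.005] dyaw 0.009
28.0 [0.6117 0.191  0.053 ] [3.0573 0.022  2.8932] 0.0104 [-3.2 -6.1  3. ]
tcp px [315.7 315. ]
```

View pics/pt32.png

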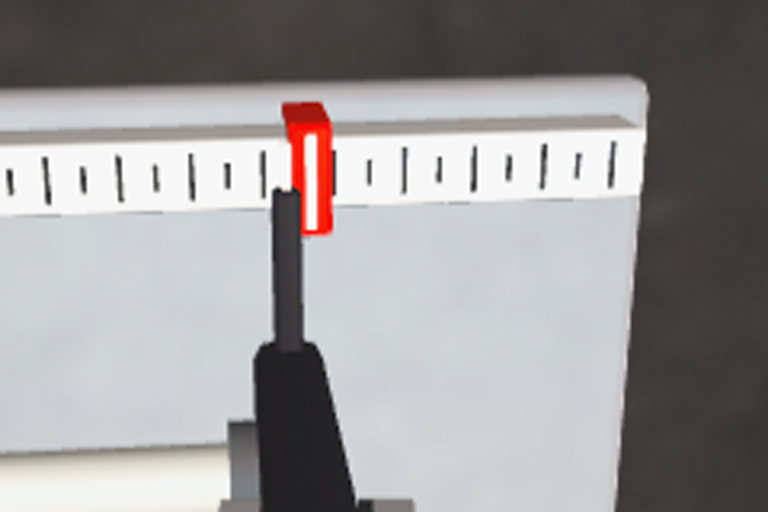

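```bash
python3 ptm.py w32 3.2 286 180 311 182; python3 -c "
from st import *
print(stand(bot.observe()['position'])*1000)"
```

```text
tip [-41.5  87.6]
mark [-40.5  91.2]
[ 1.66268876 87.85018643]
```

Emit:
drive_tool(series=[[0,0,0,0,0],[0,0,0,0,0],[0,0,0,0,0],[0,0,0,0,0]])

```text
clock: 28.45
position: [0.611, 0.1879, 0.053]
tool_rot: [3.062, 0.021, 2.893]
force: [-3.5, -5.6, 2.6]
grip_width: 0.0102
```

Emit:
drive_tool(series=[[0,0.0012,0.005,0,0],[0,0.0009,0.0036,0,0],[0,0.0002,0.0008,0,0],[0,0.0002,0.0008,0,0]])

```text
clock: 28.85
position: [0.6126, 0.1945, 0.0529]
tool_rot: [3.069, 0.021, 2.892]
force: [-4.8, -6.9, 4.3]
grip_width: 0.0101
```

```bash
python3 -c "
from st import *
print(stand(bot.observe()['position'])*1000)"; python3 look.py w33; python3 - <<'E'
from st import *
print(stand(bot.observe()['position'])*1000,bot.observe()['qd'].round(4))
crop(np.load('w33.npz')['im'],220,140,460,300,3.2,'pt33.png')
E
```

```text
[ 1.62979793 91.59320715]
28.85 [0.6126 0.1945 0.0529] [3.0688 0.0205 2.8917] 0.0101 [-4.8 -6.9  4.3]
tcp px [315.7 315. ]
[ 1.61406614 91.64698726] [ 0.0006 -0.0005 -0.0004  0.0044  0.0015 -0.0026  0.0023]
```

View pics/pt33.png

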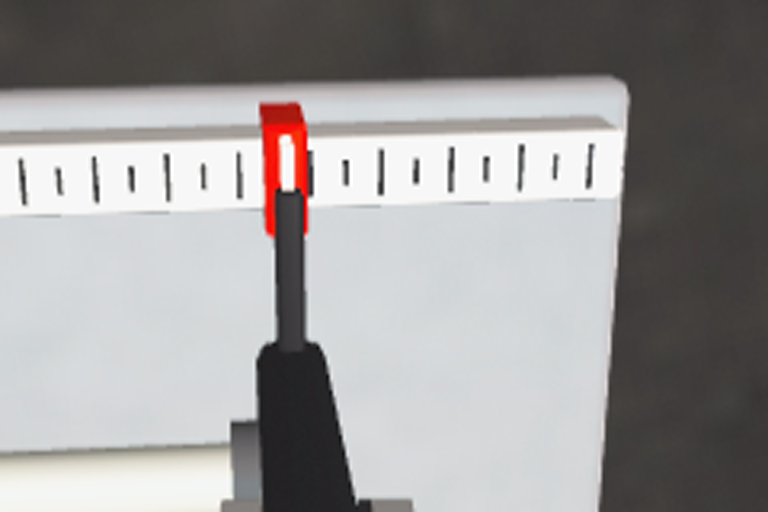

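```bash
python3 ptm.py w33 3.2 288.5 180 286.5 175; python3 - <<'E'
from st import *
c=bot.camera_info('top')
for i in range(3):
    im=bot.grab_frame('top');s=bot.observe();print(round(s['clock'],2),(stand(s['position'])*1000).round(2),s['force'].round(1),np.abs(s['qd']).max().round(4))
crop(im,90,170,310,320,3.6,'top_end.png')
zs=dict(brown_bottle=.06,white_bottle=.05,beaker=.03)
for t in zs:
    for m in bot.masks_of('top',t):
        ys,xs=np.nonzero(m['mask']);print(t,round(m['conf'],2),np.round([xs.mean(),ys.mean()],1))
s=bot.observe();print(round(s['clock'],2),(stand(s['position'])*1000).round(2),s['grip_width'])
im=bot.grab_frame('side');crop(im,200,220,400,370,4,'side_end.png')
E
```

```text
tip [-41.5  91.4]
mark [-41.6  91.3]
28.95 [ 1.68 91.6 ] [-3.9 -6.3  3.3] 0.0044
29.0 [ 1.65 91.62] [-3.4 -7.1  3.7] 0.002
29.05 [ 1.66 91.56] [-4.  -6.1  4.2] 0.0039
brown_bottle 0.66 [499.6 244. ]
white_bottle 0.89 [148.6 235.7]
beaker 0.79 [161.1 279.7]
beaker 0.6 [148.7 235.2]
29.2 [ 1.66 91.58] 0.01006003794546408
```

View pics/side_end.png

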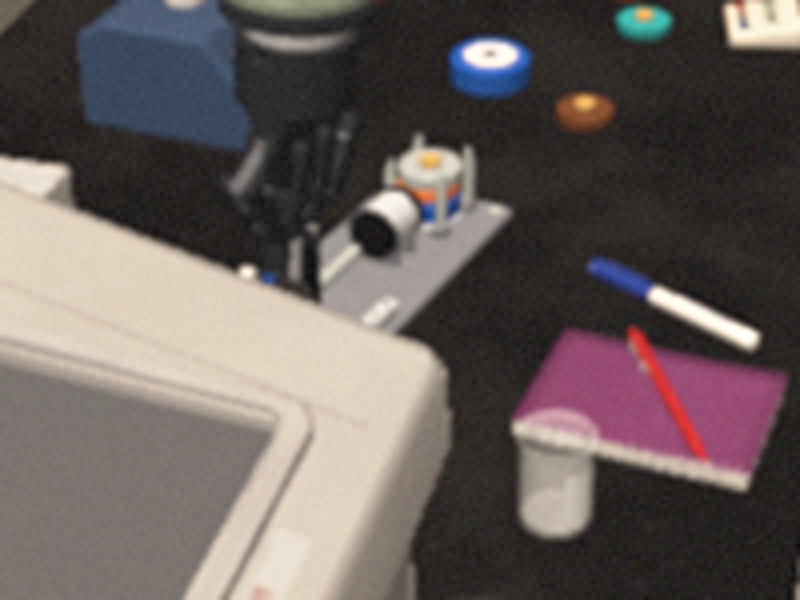

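View pics/top_end.png

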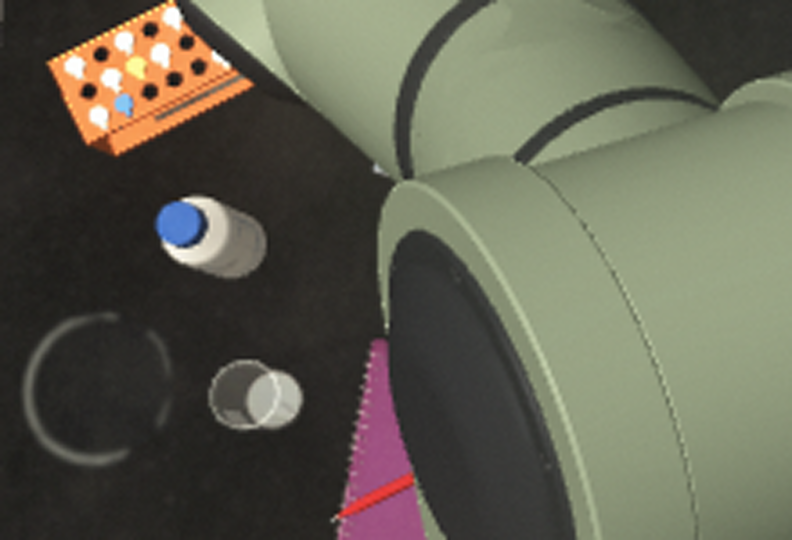

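The side picture shows the stack flat in the nest, blue, orange, steel, around (430,185) in the crop. The beaker and white bottle stand in their start places. The pointer reads 91.4 mm against 91.3 mm for the line, and the hold is steady over 0.35 s. I'm handing in now.

```bash
python3 -c "
from st import *
print(bot.job_done())
s=bot.observe();print(s['clock'],stand(s['position'])*1000,s['grip_width'])"
```

```text
the job is handed in; nothing more can be done
None
the job is handed in; nothing more can be done
```

I stacked the blue body, orange spacer and steel disc in the nest and let go of each. I then pulled the plunger about 21 mm by its paddle and handed in at about 29 s while still gripping it.

**Last checks**
- **Stack:** the side picture shows the three parts in order, lying flat inside the posts. The disc's centre measured within about 1 mm of the nest centre.
- **Pointer:** it read 91.4 mm along the stand, against 91.3 mm for the white line. The tool held within 0.1 mm over the last 0.35 s before hand-in.
- **Bottles and beaker:** all three are within 1 pixel (about 2–3 mm) of where they started in the top picture.

**What disagreed or went wrong**
- The top camera put things 5–7 mm nearer in x than the wrist camera, so I worked from the wrist camera.
- The tool gradually tilted to about 0.11 rad over the run. The parts still settled flat.
- With the arm commanded not to move, the spring pulled the plunger back about 3 mm over four rows. I re-pulled and ended on a moving row, after which it held steady.
- I couldn't check the pose during the second after hand-in, because nothing could be read from then on.

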